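# Clear the sample board: sort the pots, sweep the waste into the bin

## Task

Clear the brown board: first put every capped sample pot into the tray of its cap's colour, red or blue. Then take the scraper and sweep all the loose waste (white caps, black stoppers, green cassettes) off the open end of the board into the yellow bin, without touching the waste with the gripper fingers, which must stay clean. Finally stand the scraper back upright in the middle of its mat, lying along the mat as it did at the start, and leave the bottles and the beaker where they are.

Things in the scene. Friction and masses are not known exactly. Their poses are not given: they have to be found in the camera images.
- board: fixed raised brown cork board, 222 x 370 mm (x by y, from y = -195 to 175 mm), flat top 60 mm above its origin (at bench level). Blue lips 14 mm high, 6 thick along both long sides (inner faces at x = -105 and 105 mm) and the -y end (inner face at y = -189 mm). The +y end (y = 175 mm) is open: pieces pushed over it fall into the bin
- bin: fixed yellow open-topped waste bin against the open end of the board: outside 240 x 105 mm (x by y), 50 mm high (10 mm lower than the board's top), wall and floor 5 mm; axes parallel to the board's; origin: centre of underside
- tray_red: fixed red sorting tray, open on top, outside 170 x 100 mm (x by y), walls 18 mm high and 5 mm thick, floor 5 mm; origin: centre of underside. Room for three pots in a row along its x
- tray_blue: fixed blue sorting tray, open on top, outside 170 x 100 mm (x by y), walls 18 mm high and 5 mm thick, floor 5 mm; origin: centre of underside. Room for three pots in a row along its x
- mat: fixed black mat with a green field, 150 x 90 mm (x by y), 4 mm thick, the scraper's parking place; origin: centre of underside
- scraper: 0.16 kg scraper standing on its own base, same front and back: blade 110 mm long (x), 8 thick (y), 52 high; an end plate at each end, 6 thick, outer faces at x = -55 and 55 mm, reaching 25 mm either side of the blade, 30 high; orange bar handle on top, 66 long (x), 24 thick (y), from 52 to 96 mm up. Origin: centre of underside, z up. Starts on the mat, its x along the mat's x within 0.1 rad
- red1: square white sample pot 36 x 36 mm with a round red cap (diameter 35 mm, 14 mm high), 48 mm high in all, 50 g; origin at its centre, 24 mm above its underside; z up through the cap; x and y are the normals of its flat sides. May be absent (None)
- red2: square white sample pot 36 x 36 mm with a round red cap (diameter 35 mm, 14 mm high), 48 mm high in all, 50 g; origin at its centre, 24 mm above its underside; z up through the cap; x and y are the normals of its flat sides. May be absent (None)
- red3: square white sample pot 36 x 36 mm with a round red cap (diameter 35 mm, 14 mm high), 48 mm high in all, 50 g; origin at its centre, 24 mm above its underside; z up through the cap; x and y are the normals of its flat sides. May be absent (None)
- blue1: square white sample pot 36 x 36 mm with a round blue cap (diameter 35 mm, 14 mm high), 48 mm high in all, 50 g; origin at its centre, 24 mm above its underside; z up through the cap; x and y are the normals of its flat sides. May be absent (None)
- blue2: square white sample pot 36 x 36 mm with a round blue cap (diameter 35 mm, 14 mm high), 48 mm high in all, 50 g; origin at its centre, 24 mm above its underside; z up through the cap; x and y are the normals of its flat sides. May be absent (None)
- blue3: square white sample pot 36 x 36 mm with a round blue cap (diameter 35 mm, 14 mm high), 48 mm high in all, 50 g; origin at its centre, 24 mm above its underside; z up through the cap; x and y are the normals of its flat sides. May be absent (None)
- cap1: used white screw cap, disc of diameter 32 mm, 14 mm high, 15 g, waste lying on the board; origin at its centre. May be absent (None)
- cap2: used white screw cap, disc of diameter 32 mm, 14 mm high, 15 g, waste lying on the board; origin at its centre. May be absent (None)
- stop1: used black rubber stopper, disc of diameter 26 mm, 14 mm high, 15 g, waste lying on the board; origin at its centre. May be absent (None)
- stop2: used black rubber stopper, disc of diameter 26 mm, 14 mm high, 15 g, waste lying on the board; origin at its centre. May be absent (None)
- cass1: used green filter cassette, block 28 x 22 mm, 14 mm high, 15 g, waste lying on the board; origin at its centre. May be absent (None)
- cass2: used green filter cassette, block 28 x 22 mm, 14 mm high, 15 g, waste lying on the board; origin at its centre. May be absent (None)
- amber: bystander: amber reagent bottle, diameter 80 mm, 190 mm high; origin: centre of underside
- beaker: bystander: glass beaker, diameter 70 mm, 85 mm high; origin: centre of underside
- washbottle: bystander: white wash bottle with red cap, diameter 64 mm, 125 mm high; origin: centre of underside

How it is judged:
By the outcome, as a careful person would: the job done as asked, in the order asked, and still so for the second after the job is handed in, with the robot touching nothing.
Of red1, red2, red3, blue1, blue2, blue3 only 4 to 6 are there at a start; the rules pass over those that are not, and their reading is None.
Of cap1, cap2, stop1, stop2, cass1, cass2 only 4 to 6 are there at a start; the rules pass over those that are not, and their reading is None.
At some moment in a run one of red1, red2, red3, blue1, blue2, blue3, cap1, stop1, cass1 may be knocked a few centimetres aside while the robot is not near it.
Once in a run the grip may slacken for a moment while it holds something.
It also fails if it takes over 192 s, if anything falls off the work surface, if the arm or the gripper's body presses on something with over 40 N, if the wrist force passes 120 N, or if a joint passes its speed limit or range.

## Robot

A 6-joint arm with a two-finger parallel gripper is mounted at the origin on the work surface. World frame = base frame: x ahead of the robot, y to its left, z up, the work surface at z = 0. Lengths are in m, angles in rad, forces in N, time in s.
With the tool pointing down it reaches from about 0.35 to 0.875 m from the base axis. Payload 4.2 kg.
Tool frame: the origin (TCP) lies at the very end of the fingers, on their centre line; the grasp point (between the pads) lies 19 mm behind it (tcp_to_grasp is the distance from the TCP to the grasp point, in m); z points along the fingers, y is the line along which they close (so a half turn about z gives the same grasp; the last joint's range is limited). The gripper opens to 87 mm and grips with 3 to 60 N. Pads are 19 mm wide; open, the fingers measure 117 mm over their backs; the gripper's body (75 mm by 190 mm) begins 51 mm behind the grasp point.
Start: joints at [-0.89, 0.385, 0.008, 0, -1.194, -0.259], TCP at [0.256, -0.57, 0.223] pointing down, gripper open.
Joint ranges: [-3.14, 3.14], [-1.21, 2.06], [-1.07, 1.41], [-3.16, 2.05], [-2.99, -0.16], [-3.1, 3.1]. Speed limits (rad/s): [2.79, 2.79, 3.14, 3.14, 3.14, 3.14].

## Interface

Orientations are given as [roll, pitch, yaw] about the fixed x, y, z axes, in that order (R = Rz(yaw) Ry(pitch) Rx(roll)).
In Python, from bench import get_state, grab_frame, get_calibration, finish_job, boxes_of, masks_of, tip_of, tcp_to_grasp gives the robot as it stands.
- The arm moves only by the tool carry_out, never from a script. Its argument "commands" is a list of rows, each an object of numbers: "grip": the closure, from 0 (fully open) to 1 (shut); "tx", "ty", "tz": the shift along the tool's x, y, z scaled (see below); "rx", "ry", "rz": the turn, a rotation vector about the tool's x, y, z scaled (see below). A call has 1 to 10 rows; each row is the pose to reach, as a shift and turn from the pose commanded when the call began, along the tool's axes at that moment, turning the shorter way round; what a row does not reach only later rows make up. The controller multiplies each number of a shift by 250 mm and each number of a turn by 360 degrees. A row lasts 1/8 s, in which the tool goes at most 62.5 mm and 10.7 degrees, less where a joint would pass 70% of its speed; a pose out of reach is approached as far as the arm can. A call with a number of a shift or a turn outside -1 to 1 is refused whole. A call with a gripper value outside its range is refused whole. The fingers move at their own pace and stop on an object; "squeeze" is the grip in N (left out, the last holds). Time passes only in rows, so rows that repeat a pose let the fingers close. It gives the time, the measured TCP pose, the force, the opening and the grip force at its end, in the units of the state.
- get_state(): the state, without advancing time (a new reading comes with each control period).
- grab_frame(name): name is "scene" or "top"; returns the picture (480x640x3 uint8, red, green, blue); there is no depth.
- get_calibration(name): a dict with "fx", "fy", "cx", "cy" (pixels), "world_to_cam" (4x4, takes a point from world to camera coordinates). Camera axes: x right, y up, looking along -z (the intrinsics and any distortion apply to the point x, -y, -z); pixel columns grow to the right and rows downward; lengths in m; the calibration is good to about 2 mm. A picture is of the moment at which its call begins. get_calibration takes no time and is no camera call.
- finish_job(): hands the job in; it is judged then, once.
Trained networks look in the newest picture that a camera, given by its name, has taken for a name from the list of things; names that differ only in an ending like _2 or _b are one class to them, and where a whole thing is asked for, a point or a joint stands for the part that bears it (a point fixed in the world has none). Each returns a list of dicts, best first, with "score" (0 to 1); they miss things now and then, are a little off and sometimes report something else, mostly with a low value. They report only what shows in the picture. A call takes as long as a camera call.
- boxes_of(query, camera): "centre" ([x, y, z] in m, in world coordinates, good to about 4 mm: the middle of the surface that is visible of it).
- masks_of(query, camera): "mask" (480x640 bool, what is visible of it).
- tip_of(query, camera): "centre" ([x, y, z] in m, in world coordinates, good to about 4 mm: a listed point, or the origin of a listed thing).
The state is a dict: "time_s": time; "joints": joint angles; "joint_velocities": joint speeds; "joint_efforts": joint torques, N m; "tool_pos": TCP position; "ee_rot": TCP orientation; "ft_force": force on the tool from outside, world axes, zero at the start; "torque": the same for the moment, N m; "finger_gap": finger opening in m; "finger_force": force on a finger pad.
Only numpy, scipy, OpenCV 4.12 (cv2) and the standard library are available. Lean on these libraries where they do the work, as an engineer would, in place of code of your own. Each camera call takes 0.05 s, during which the arm holds its last target. There are 200 camera calls.

## Working session

There is one attempt and no reset: what is moved stays moved. The work goes in short steps, Python scripts to look and compute and a tool call to move; the robot and the scene stay as the last step left them, time stands still between calls to the robot, and variables do not carry over. Pictures are saved under pics/ and viewed, at most 14 in all, crops included, and the job is handed in when it is done.

Besides the shell and the picture viewer there is one more tool, called as name(argument=value, ...), one argument or row to a line, values as JSON. carry_out: Moves the arm, as the interface text tells. Shifts and turns lie within -1 to 1; 1 stands for 250 mm of shift or 360 degrees of turn. Its arguments: {"type":"object","properties":{"commands":{"type":"array","items":{"type":"object","properties":{"grip":{"type":"number"},"tx":{"type":"number"},"ty":{"type":"number"},"tz":{"type":"number"},"rx":{"type":"number"},"ry":{"type":"number"},"rz":{"type":"number"}}}},"squeeze":{"type":"number"}},"required":["commands"]}

```bash
mkdir -p pics; ls; cat > h.py <<'E'
import numpy as np, cv2
from bench import *
def snap(cam,fn):
    im=grab_frame(cam); cv2.imwrite('pics/'+fn,cv2.cvtColor(im,cv2.COLOR_RGB2BGR)); return im
def tips(names,cam):
    for n in names:
        for d in tip_of(n,cam)[:4]:
            print(n,round(d['score'],2),np.round(np.array(d['centre'])*1000).astype(int))
E
python3 - <<'E'
from h import *
for c in('top','scene'):
    snap(c,c+'0.png'); k=get_calibration(c); print({a:np.round(b,3).tolist() for a,b in k.items()})
snap('top','t.png')
for n in ['board','bin','tray_red','tray_blue','mat','scraper','red1','blue1','cap1','stop1','cass1','amber','beaker','washbottle']:
    for d in tip_of(n,'top')[:4]: print(n,round(d['score'],2),np.round(np.array(d['centre'])*1000).astype(int))
s=get_state();print({a:np.round(b,3).tolist() for a,b in s.items()}, tcp_to_grasp)
E
```

```text
pics
{'fx': 554.841, 'fy': 554.841, 'cx': 324.968, 'cy': 234.256, 'world_to_cam': [[0.015, -1.0, -0.005, 0.003], [0.995, 0.015, 0.098, -0.61], [-0.098, -0.007, 0.995, -1.466], [0.0, 0.0, 0.0, 1.0]]}
{'fx': 473.311, 'fy': 473.311, 'cx': 321.826, 'cy': 236.971, 'world_to_cam': [[-0.438, 0.899, -0.012, 0.251], [-0.658, -0.311, 0.686, 0.353], [0.613, 0.308, 0.728, -1.394], [0.0, 0.0, 0.0, 1.0]]}
board 0.72 [532  24   0]
bin 0.57 [495 249   2]
tray_red 0.64 [ 491 -425    0]
tray_blue 0.72 [ 511 -292   -2]
mat 0.95 [519 427  -3]
mat 0.28 [ 753 -208    0]
scraper 0.66 [524 427   0]
scraper 0.45 [432 133  78]
red1 0.76 [606  17  80]
red1 0.57 [520  86  82]
red1 0.44 [451  13  84]
blue1 0.66 [541 -47  82]
blue1 0.62 [431 130  80]
blue1 0.46 [582 158  86]
cap1 0.6 [591  86  66]
stop1 0.58 [616 -36  68]
stop1 0.43 [540  12  68]
cass1 0.59 [465 -65  68]
cass1 0.41 [458  81  70]
cass1 0.19 [430 132  79]
amber 0.56 [ 753 -211    0]
beaker 0.94 [771  18   2]
washbottle 0.88 [754 193   1]
washbottle 0.2 [494 251   2]
washbottle 0.19 [463 -69  69]
{'time_s': 0.85, 'joints': [-0.89, 0.385, 0.008, -0.0, -1.194, -0.259], 'joint_velocities': [0.001, 0.001, 0.001, 0.0, -0.001, 0.001], 'joint_efforts': [-0.0, -39.044, 18.762, 4.224, 0.016, -0.0], 'tool_pos': [0.256, -0.57, 0.223], 'ee_rot': [-3.142, 0.0, -2.72], 'ft_force': [-0.098, -0.724, -0.477], 'torque': [-0.005, -0.02, 0.06], 'finger_force': 0.0, 'finger_gap': 0.087} 0.0187
```

View pics/top0.png

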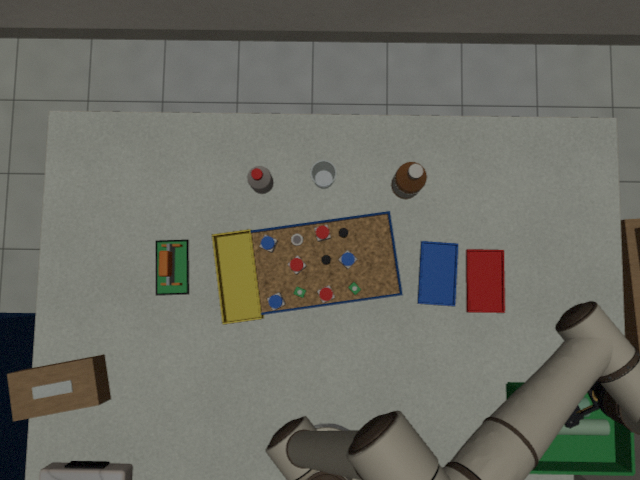

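View pics/scene0.png

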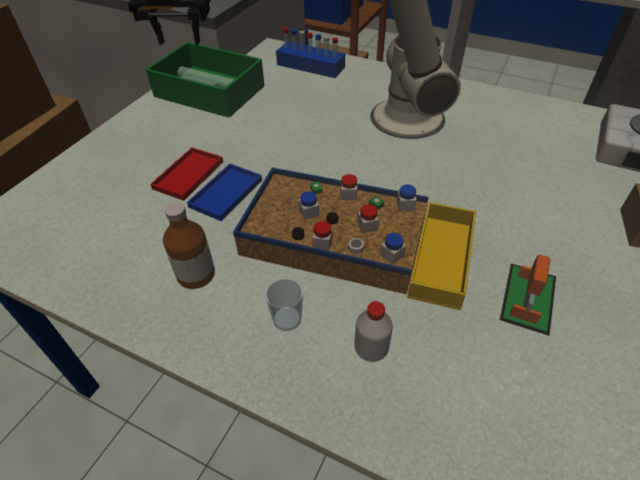

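```bash
cat >> h.py <<'E'
def pix2w(uv,cam,z):
    k=get_calibration(cam);M=np.array(k['world_to_cam']);R=M[:3,:3];t=M[:3,3];uv=np.atleast_2d(uv).astype(float)
    d=np.c_[(uv[:,0]-k['cx'])/k['fx'],-(uv[:,1]-k['cy'])/k['fy'],-np.ones(len(uv))]@R
    C=-R.T@t; return C[None]+d*((z-C[2])/d[:,2])[:,None]
def rect(name,z,cam='top'):
    m=masks_of(name,cam)[0]; mk=m['mask'].astype(np.uint8)
    c=max(cv2.findContours(mk,0,1)[0],key=cv2.contourArea)[:,0]
    r=cv2.minAreaRect((pix2w(c,cam,z)[:,:2]*1000).astype(np.float32))
    print(name,round(m['score'],2),np.round(r[0],1),np.round(r[1],1),round(r[2],1)); return r
E
python3 - <<'E'
from h import *
im=snap('top','t1.png')
for n,z in(('board',.068),('bin',.05),('tray_red',.018),('tray_blue',.018),('mat',.004)): rect(n,z)
im=im[:,:,::-1]
cv2.imwrite('pics/c1.png',cv2.resize(im[205:325,225:410],None,fx=4.3,fy=4.3,interpolation=cv2.INTER_CUBIC))
s=snap('scene','s1.png')[:,:,::-1]
cv2.imwrite('pics/c2.png',cv2.resize(s[165:290,235:430],None,fx=4.1,fy=4.1,interpolation=cv2.INTER_CUBIC))
tips(['red1','blue1','cap1','stop1','cass1','mat','board','scraper'],'scene')
E
```

```text
board 0.73 [532.9   9.6] [222.7 369.4] 8.9
bin 0.91 [493.1 246.8] [239.9 109.6] 9.6
tray_red 0.71 [ 492.8 -418.8] [169.3 103.4] 0.3
tray_blue 0.83 [ 510.5 -290.7] [103.8 170.4] 87.0
mat 0.84 [517.8 430.5] [152.2  90.1] 2.6
red1 0.94 [527  86  84]
red1 0.88 [450  10  85]
red1 0.72 [608  17  82]
red1 0.28 [766  22   2]
blue1 0.85 [429 136  86]
blue1 0.85 [541 -50  81]
blue1 0.56 [575 160  86]
cap1 0.72 [468 -64  66]
cap1 0.68 [538 -48  82]
cap1 0.49 [592  84  65]
stop1 0.65 [542   8  65]
stop1 0.46 [614 -32  64]
cass1 0.6 [466 -66  63]
cass1 0.53 [608  18  80]
cass1 0.41 [455  76  67]
mat 0.56 [518 429   1]
board 0.56 [530  20  -3]
scraper 0.87 [525 427   2]
scraper 0.3 [539 -48  87]
```

View pics/c1.png

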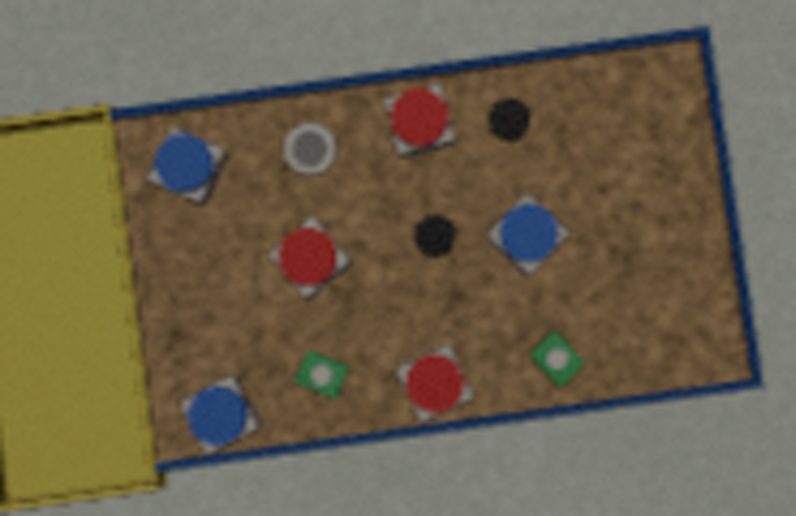

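View pics/c2.png

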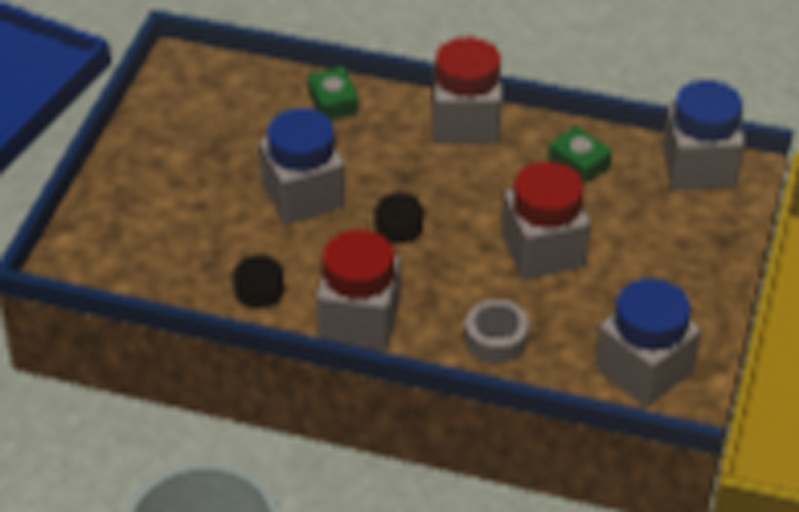

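The top crop shows three red and three blue pots with their corners visible, so their yaws can be read. There are also five waste pieces: cap (310,148), stoppers (510,118) and (435,235), cassettes (322,374) and (557,358). The scene crop shows the same.

```bash
cat >> h.py <<'E'
def caps():
    im=grab_frame('top'); h=cv2.cvtColor(im,cv2.COLOR_RGB2HSV); out={}
    for n,m in(('red',((h[...,0]<8)|(h[...,0]>172))),('blue',(h[...,0]>100)&(h[...,0]<125))):
        mk=(m&(h[...,1]>140)&(h[...,2]>70)).astype(np.uint8)
        k,_,st,ce=cv2.connectedComponentsWithStats(mk)
        for i in range(1,k):
            if 70<st[i,4]<330 and max(st[i,2:4])<22:
                w=pix2w(ce[i],'top',.108)[0]*1000
                if 380<w[0]<680: print(n,np.round(w[:2],1),'area',st[i,4])
def plan(start,wps):
    """start x,y,z(mm),yaw(deg); wps: list of (x,y,z,yaw,grip,nrows)"""
    x0,y0,z0,a0=start; c,s=np.cos(np.radians(a0)),np.sin(np.radians(a0)); rows=[]
    for x,y,z,a,g,n in wps:
        dx,dy,dz=x-x0,y-y0,z-z0; da=(a-a0+180)%360-180
        print(n,'x',{'tx':round((dx*c+dy*s)/250,3),'ty':round((dx*s-dy*c)/250,3),'tz':round(-dz/250,3),'rz':round(-da/360,4),'grip':g})
def cur():
    s=get_state();p=np.array(s['tool_pos'])*1000;a=np.degrees(s['ee_rot'][2])
    print('t',s['time_s'],'tcp',p.round(1),'yaw',round(a,1),'gap',s['finger_gap'],'f',s['finger_force']); return [*p,a]
E
python3 - <<'E'
from h import *
caps(); c=cur()
plan(c,[(540,-49,150,-133,.3,10)])
plan((540,-49,150,-133),[(540,-49,79,-133,.3,3),(540,-49,79,-133,.75,5),(540,-49,150,-133,.75,2)])
plan((540,-49,150,-133),[(560,-293,150,-183,.75,6),(560,-293,60,-183,.75,2),(560,-293,25,-183,.75,2)])
plan((560,-293,25,-183),[(560,-293,25,-183,.35,3),(560,-293,130,-183,.3,2)])
E
```

```text
red [608.9  19.5] area 133
red [525.   84.1] area 141
red [451.2   8. ] area 132
blue [579.2 158.5] area 120
blue [541.  -46.3] area 119
blue [430.9 135.1] area 126
t 1.65 tcp [ 255.9 -570.2  222.6] yaw -155.8 gap 0.08708111196555804 f 0.0
10 x {'tx': np.float64(-1.89), 'ty': np.float64(1.437), 'tz': np.float64(0.29), 'rz': np.float64(-0.0634), 'grip': 0.3}
3 x {'tx': np.float64(-0.0), 'ty': np.float64(0.0), 'tz': 0.284, 'rz': 0.0, 'grip': 0.3}
5 x {'tx': np.float64(-0.0), 'ty': np.float64(0.0), 'tz': 0.284, 'rz': 0.0, 'grip': 0.75}
2 x {'tx': np.float64(-0.0), 'ty': np.float64(0.0), 'tz': 0.0, 'rz': 0.0, 'grip': 0.75}
6 x {'tx': np.float64(0.659), 'ty': np.float64(-0.724), 'tz': 0.0, 'rz': 0.1389, 'grip': 0.75}
2 x {'tx': np.float64(0.659), 'ty': np.float64(-0.724), 'tz': 0.36, 'rz': 0.1389, 'grip': 0.75}
2 x {'tx': np.float64(0.659), 'ty': np.float64(-0.724), 'tz': 0.5, 'rz': 0.1389, 'grip': 0.75}
3 x {'tx': np.float64(0.0), 'ty': np.float64(0.0), 'tz': 0.0, 'rz': 0.0, 'grip': 0.35}
2 x {'tx': np.float64(0.0), 'ty': np.float64(0.0), 'tz': -0.42, 'rz': 0.0, 'grip': 0.3}
```

carry_out(
  commands=[
    {"tx":-0.95,"ty":0.72,"tz":0.15,"grip":0.3},
    {"tx":-0.95,"ty":0.72,"tz":0.15,"grip":0.3},
    {"tx":-0.95,"ty":0.72,"tz":0.15,"grip":0.3},
    {"tx":-0.95,"ty":0.72,"tz":0.15,"grip":0.3},
    {"tx":-0.95,"ty":0.72,"tz":0.15,"grip":0.3},
  ],
  squeeze=20,
)

```text
validation failed for argument at $.co...
```

carry_out(
  commands=[
    {"tx":-0.94,"ty":0.72,"tz":0.14,"rz":-0.0634,"grip":0.3},
    {"tx":-0.94,"ty":0.72,"tz":0.14,"rz":-0.0634,"grip":0.3},
    {"tx":-0.94,"ty":0.72,"tz":0.14,"rz":-0.0634,"grip":0.3},
    {"tx":-0.94,"ty":0.72,"tz":0.14,"rz":-0.0634,"grip":0.3},
    {"tx":-0.94,"ty":0.72,"tz":0.14,"rz":-0.0634,"grip":0.3},
    {"tx":-0.94,"ty":0.72,"tz":0.14,"rz":-0.0634,"grip":0.3},
    {"tx":-0.94,"ty":0.72,"tz":0.14,"rz":-0.0634,"grip":0.3},
  ],
)

```text
validation failed for argument at $.co...
```

carry_out(
  commands=[
    {"tx":-0.95,"ty":0.72,"tz":0.15,"rx":0,"ry":0,"rz":0,"grip":0.3},
    {"tx":-0.95,"ty":0.72,"tz":0.15,"rx":0,"ry":0,"rz":0,"grip":0.3},
  ],
  squeeze=20,
)

```text
time_s: 1.9
tool_pos: [0.3157, -0.4605, 0.2065]
ee_rot: [-3.141, 0.0, -2.722]
ft_force: [0.4, 0.2, -0.0]
finger_gap: 0.0743
finger_force: 0.0
```

```bash
cat >> h.py <<'E'
def chain(start,wps):
    """plan successive calls; wps: (x,y,z,yaw,grip,n); splits a call when shift exceeds 0.98 or rows exceed 10"""
    st=list(start); calls=[[]]; last=st
    def row(x,y,z,a,g):
        c,s=np.cos(np.radians(st[3])),np.sin(np.radians(st[3])); dx,dy,dz=x-st[0],y-st[1],z-st[2]; da=(a-st[3]+180)%360-180
        return [round(float(v),3) for v in((dx*c+dy*s)/250,(dx*s-dy*c)/250,-dz/250)]+[round(float(-da/360),4),g]
    for w in wps:
        w=list(w); d=np.linalg.norm(np.array(w[:3])-last[:3]); k=max(1,int(np.ceil(d/235)))
        for j in range(1,k+1):
            t=list(np.array(last)+(np.array(w[:4])-last)*j/k)
            nn=int(np.ceil(w[5]*j/k)-np.ceil(w[5]*(j-1)/k))
            r=row(*t,w[4])
            if max(map(abs,r[:3]))>.98 or len(calls[-1])+nn>10 and calls[-1]: 
                st=list(prev); calls.append([]); r=row(*t,w[4])
            calls[-1]+= [r]*nn; prev=t
        last=list(w[:4])
    for i,cl in enumerate(calls):
        print('call',i); n=0
        for j,r in enumerate(cl):
            n+=1
            if j==len(cl)-1 or cl[j+1]!=r: print('  %dx tx %g ty %g tz %g rz %g grip %g'%(n,*r)); n=0
E
python3 - <<'E'
from h import *
c=cur(); P=(541,-47.5)
chain(c,[(*P,150,-133,.3,8),(*P,79,-133,.3,2),(*P,79,-133,.75,5),(*P,150,-133,.75,2)])
chain((*P,150,-133),[(560,-293,150,-183,.75,6),(560,-293,25,-183,.75,4),(560,-293,25,-183,.4,3),(560,-293,130,-183,.3,2)])
E
```

```text
t 1.9 tcp [ 315.7 -460.5  206.5] yaw -155.9 gap 0.07426480599061595 f 0.0
call 0
  3x tx -0.499 ty 0.38 tz 0.075 rz -0.0212 grip 0.3
call 1
  3x tx -0.545 ty 0.311 tz 0.075 rz -0.0212 grip 0.3
call 2
  2x tx -0.582 ty 0.235 tz 0.075 rz -0.0212 grip 0.3
  2x tx -0.582 ty 0.235 tz 0.359 rz -0.0212 grip 0.3
  5x tx -0.582 ty 0.235 tz 0.359 rz -0.0212 grip 0.75
call 3
  2x tx -0 ty 0 tz -0.284 rz -0 grip 0.75
call 0
  3x tx 0.333 ty -0.363 tz -0 rz 0.0694 grip 0.75
  3x tx 0.666 ty -0.725 tz -0 rz 0.1389 grip 0.75
  4x tx 0.666 ty -0.725 tz 0.5 rz 0.1389 grip 0.75
call 1
  3x tx 0 ty 0 tz -0 rz -0 grip 0.4
  2x tx 0 ty 0 tz -0.42 rz -0 grip 0.3
```

carry_out(
  commands=[
    {"tx":-0.5,"ty":0.38,"tz":0.075,"rx":0,"ry":0,"rz":-0.0212,"grip":0.3},
    {"tx":-0.5,"ty":0.38,"tz":0.075,"rx":0,"ry":0,"rz":-0.0212,"grip":0.3},
    {"tx":-0.5,"ty":0.38,"tz":0.075,"rx":0,"ry":0,"rz":-0.0212,"grip":0.3},
  ],
)

```text
time_s: 2.28
tool_pos: [0.3914, -0.3212, 0.1882]
ee_rot: [-3.141, 0.0, -2.584]
ft_force: [-0.1, -0.5, 0.8]
finger_gap: 0.0614
finger_force: 0.0
```

carry_out(
  commands=[
    {"tx":-0.545,"ty":0.311,"tz":0.075,"rx":0,"ry":0,"rz":-0.0212,"grip":0.3},
    {"tx":-0.545,"ty":0.311,"tz":0.075,"rx":0,"ry":0,"rz":-0.0212,"grip":0.3},
    {"tx":-0.545,"ty":0.311,"tz":0.075,"rx":0,"ry":0,"rz":-0.0212,"grip":0.3},
  ],
)

```text
time_s: 2.65
tool_pos: [0.4664, -0.1833, 0.1694]
ee_rot: [-3.141, 0.0, -2.451]
ft_force: [0.5, -0.2, -0.5]
finger_gap: 0.0611
finger_force: 0.0
```

carry_out(
  commands=[
    {"tx":-0.58,"ty":0.235,"tz":0.075,"rx":0,"ry":0,"rz":-0.0212,"grip":0.3},
    {"tx":-0.58,"ty":0.235,"tz":0.075,"rx":0,"ry":0,"rz":-0.0212,"grip":0.3},
    {"tx":-0.58,"ty":0.235,"tz":0.075,"rx":0,"ry":0,"rz":-0.0212,"grip":0.3},
    {"tx":-0.58,"ty":0.235,"tz":0.075,"rx":0,"ry":0,"rz":-0.0212,"grip":0.3},
  ],
)

```text
time_s: 3.15
tool_pos: [0.541, -0.0462, 0.1503]
ee_rot: [3.141, -0.0, -2.317]
ft_force: [-0.5, 0.3, -0.1]
finger_gap: 0.0608
finger_force: 0.0
```

carry_out(
  commands=[
    {"tx":0,"ty":0,"tz":0.284,"rx":0,"ry":0,"rz":0,"grip":0.3},
    {"tx":0,"ty":0,"tz":0.284,"rx":0,"ry":0,"rz":0,"grip":0.3},
    {"tx":0,"ty":0,"tz":0.284,"rx":0,"ry":0,"rz":0,"grip":0.3},
    {"tx":0,"ty":0,"tz":0.284,"rx":0,"ry":0,"rz":0,"grip":0.75},
    {"tx":0,"ty":0,"tz":0.284,"rx":0,"ry":0,"rz":0,"grip":0.75},
    {"tx":0,"ty":0,"tz":0.284,"rx":0,"ry":0,"rz":0,"grip":0.75},
    {"tx":0,"ty":0,"tz":0.284,"rx":0,"ry":0,"rz":0,"grip":0.75},
  ],
)

```text
time_s: 4.03
tool_pos: [0.5404, -0.0481, 0.0805]
ee_rot: [-3.141, 0.001, -2.32]
ft_force: [-1.1, 0.6, 3.2]
finger_gap: 0.0358
finger_force: 19.9
```

carry_out(
  commands=[
    {"tx":0,"ty":0,"tz":-0.284,"rx":0,"ry":0,"rz":0,"grip":0.75},
    {"tx":0,"ty":0,"tz":-0.284,"rx":0,"ry":0,"rz":0,"grip":0.75},
    {"tx":0,"ty":0,"tz":-0.284,"rx":0,"ry":0,"rz":0,"grip":0.75},
  ],
)

```text
time_s: 4.4
tool_pos: [0.5401, -0.048, 0.1512]
ee_rot: [-3.141, 0.002, -2.32]
ft_force: [-0.3, -0.1, -1.2]
finger_gap: 0.0362
finger_force: 19.9
```

carry_out(
  commands=[
    {"tx":0.666,"ty":-0.725,"tz":0,"rx":0,"ry":0,"rz":0.1389,"grip":0.75},
    {"tx":0.666,"ty":-0.725,"tz":0,"rx":0,"ry":0,"rz":0.1389,"grip":0.75},
    {"tx":0.666,"ty":-0.725,"tz":0,"rx":0,"ry":0,"rz":0.1389,"grip":0.75},
    {"tx":0.666,"ty":-0.725,"tz":0,"rx":0,"ry":0,"rz":0.1389,"grip":0.75},
    {"tx":0.666,"ty":-0.725,"tz":0,"rx":0,"ry":0,"rz":0.1389,"grip":0.75},
    {"tx":0.666,"ty":-0.725,"tz":0.36,"rx":0,"ry":0,"rz":0.1389,"grip":0.75},
    {"tx":0.666,"ty":-0.725,"tz":0.5,"rx":0,"ry":0,"rz":0.1389,"grip":0.75},
    {"tx":0.666,"ty":-0.725,"tz":0.5,"rx":0,"ry":0,"rz":0.1389,"grip":0.75},
  ],
)

```text
time_s: 5.4
tool_pos: [0.5556, -0.2927, 0.0201]
ee_rot: [3.139, -0.011, 3.089]
ft_force: [-1.4, -0.0, -0.4]
finger_gap: 0.0357
finger_force: 20.0
```

carry_out(
  commands=[
    {"tx":0,"ty":0,"tz":0,"rx":0,"ry":0,"rz":0,"grip":0.35},
    {"tx":0,"ty":0,"tz":0,"rx":0,"ry":0,"rz":0,"grip":0.35},
    {"tx":0,"ty":0,"tz":0,"rx":0,"ry":0,"rz":0,"grip":0.35},
    {"tx":0,"ty":0,"tz":-0.5,"rx":0,"ry":0,"rz":0,"grip":0.35},
    {"tx":0,"ty":0,"tz":-0.5,"rx":0,"ry":0,"rz":0,"grip":0.3},
  ],
)

```text
time_s: 6.02
tool_pos: [0.559, -0.2934, 0.1526]
ee_rot: [-3.142, -0.001, 3.09]
ft_force: [2.2, 0.1, 1.0]
finger_gap: 0.0589
finger_force: 0.0
```

```bash
cat >> h.py <<'E'
def pot(P,yaw,T,tyaw):
    chain(cur(),[(*P,150,yaw,.3,7),(*P,79,yaw,.3,3),(*P,79,yaw,.75,4)])
    print('place'); chain((*P,150,yaw),[(*T,150,tyaw,.75,6 if T[1]>-350 else 8),(*T,60,tyaw,.75,1),(*T,25,tyaw,.75,2)])
E
python3 - <<'E'
from h import *
caps()
pot((580,158),-205,(510.5,-290.5),-183)
E
```

```text
red [608.9  19.6] area 133
red [525.1  84.1] area 137
red [451.3   7.9] area 131
blue [579.2 158.5] area 120
blue [430.8 135.1] area 124
t 6.075 tcp [ 563.9 -295.9  163.8] yaw 177.2 gap 0.0598073349486043 f 0.0
call 0
  4x tx 0.012 ty 0.908 tz 0.028 rz -0.4692 grip 0.3
call 1
  3x tx -0.187 ty -0.889 tz 0.028 rz -0.4692 grip 0.3
  3x tx -0.187 ty -0.889 tz 0.312 rz -0.4692 grip 0.3
  4x tx -0.187 ty -0.889 tz 0.312 rz -0.4692 grip 0.75
place
call 0
  3x tx -0.253 ty -0.872 tz -0 rz -0.0306 grip 0.75
call 1
  3x tx -0.082 ty -0.904 tz -0 rz -0.0306 grip 0.75
  1x tx -0.082 ty -0.904 tz 0.36 rz -0.0306 grip 0.75
  2x tx -0.082 ty -0.904 tz 0.5 rz -0.0306 grip 0.75
```

```bash
cat >> h.py <<'E'
def pot2(S,P,yaw,T,tyaw):
    cur(); chain(S,[(*P,150,yaw,.3,int(np.hypot(P[0]-S[0],P[1]-S[1])/50)+2),(*P,79,yaw,.3,3),(*P,79,yaw,.75,4)])
    print('place'); chain((*P,150,yaw),[(*T,150,tyaw,.75,int(np.hypot(P[0]-T[0],P[1]-T[1])/50)+2),(*T,60,tyaw,.75,2),(*T,25,tyaw,.75,2)])
E
python3 - <<'E'
from h import *
pot2((560,-293,150,-183),(580,158),-205,(510.5,-290.5),-183)
E
```

```text
t 6.075 tcp [ 563.9 -295.9  163.8] yaw 177.2 gap 0.0598073349486043 f 0.0
call 0
  6x tx 0.007 ty 0.903 tz -0 rz 0.0306 grip 0.3
call 1
  5x tx 0.179 ty 0.885 tz -0 rz 0.0306 grip 0.3
  3x tx 0.179 ty 0.885 tz 0.284 rz 0.0306 grip 0.3
call 2
  4x tx 0 ty 0 tz -0 rz -0 grip 0.75
place
call 0
  6x tx -0.253 ty -0.872 tz -0 rz -0.0306 grip 0.75
call 1
  5x tx -0.082 ty -0.904 tz -0 rz -0.0306 grip 0.75
  2x tx -0.082 ty -0.904 tz 0.36 rz -0.0306 grip 0.75
  2x tx -0.082 ty -0.904 tz 0.5 rz -0.0306 grip 0.75
```

carry_out(
  commands=[
    {"tx":0.007,"ty":0.903,"tz":0,"rx":0,"ry":0,"rz":0.0306,"grip":0.3},
    {"tx":0.007,"ty":0.903,"tz":0,"rx":0,"ry":0,"rz":0.0306,"grip":0.3},
    {"tx":0.007,"ty":0.903,"tz":0,"rx":0,"ry":0,"rz":0.0306,"grip":0.3},
    {"tx":0.007,"ty":0.903,"tz":0,"rx":0,"ry":0,"rz":0.0306,"grip":0.3},
  ],
)

```text
time_s: 6.58
tool_pos: [0.5691, -0.0654, 0.1518]
ee_rot: [3.141, 0.002, 2.9]
ft_force: [0.8, -0.6, -0.3]
finger_gap: 0.0607
finger_force: 0.0
```

carry_out(
  commands=[
    {"tx":0.179,"ty":0.885,"tz":0,"rx":0,"ry":0,"rz":0.0306,"grip":0.3},
    {"tx":0.179,"ty":0.885,"tz":0,"rx":0,"ry":0,"rz":0.0306,"grip":0.3},
    {"tx":0.179,"ty":0.885,"tz":0,"rx":0,"ry":0,"rz":0.0306,"grip":0.3},
    {"tx":0.179,"ty":0.885,"tz":0,"rx":0,"ry":0,"rz":0.0306,"grip":0.3},
    {"tx":0.179,"ty":0.885,"tz":0,"rx":0,"ry":0,"rz":0.0306,"grip":0.3},
  ],
)

```text
time_s: 7.2
tool_pos: [0.5791, 0.1606, 0.1513]
ee_rot: [3.14, 0.001, 2.71]
ft_force: [-0.2, 0.2, -0.2]
finger_gap: 0.061
finger_force: 0.0
```

carry_out(
  commands=[
    {"tx":0,"ty":0,"tz":0.284,"rx":0,"ry":0,"rz":0,"grip":0.3},
    {"tx":0,"ty":0,"tz":0.284,"rx":0,"ry":0,"rz":0,"grip":0.3},
    {"tx":0,"ty":0,"tz":0.284,"rx":0,"ry":0,"rz":0,"grip":0.3},
    {"tx":0,"ty":0,"tz":0.284,"rx":0,"ry":0,"rz":0,"grip":0.75},
    {"tx":0,"ty":0,"tz":0.284,"rx":0,"ry":0,"rz":0,"grip":0.75},
    {"tx":0,"ty":0,"tz":0.284,"rx":0,"ry":0,"rz":0,"grip":0.75},
    {"tx":0,"ty":0,"tz":0.284,"rx":0,"ry":0,"rz":0,"grip":0.75},
  ],
)

```text
time_s: 8.07
tool_pos: [0.5797, 0.1577, 0.0806]
ee_rot: [3.14, 0.001, 2.706]
ft_force: [-1.1, 0.4, 2.4]
finger_gap: 0.0358
finger_force: 19.9
```

carry_out(
  commands=[
    {"tx":0,"ty":0,"tz":-0.284,"rx":0,"ry":0,"rz":0,"grip":0.75},
    {"tx":0,"ty":0,"tz":-0.284,"rx":0,"ry":0,"rz":0,"grip":0.75},
    {"tx":0,"ty":0,"tz":-0.284,"rx":0,"ry":0,"rz":0,"grip":0.75},
  ],
)

```text
time_s: 8.45
tool_pos: [0.579, 0.1577, 0.1512]
ee_rot: [3.14, 0.0, 2.705]
ft_force: [0.1, -0.2, -1.9]
finger_gap: 0.036
finger_force: 19.9
```

carry_out(
  commands=[
    {"tx":-0.253,"ty":-0.872,"tz":0,"rx":0,"ry":0,"rz":-0.0306,"grip":0.75},
    {"tx":-0.253,"ty":-0.872,"tz":0,"rx":0,"ry":0,"rz":-0.0306,"grip":0.75},
    {"tx":-0.253,"ty":-0.872,"tz":0,"rx":0,"ry":0,"rz":-0.0306,"grip":0.75},
    {"tx":-0.253,"ty":-0.872,"tz":0,"rx":0,"ry":0,"rz":-0.0306,"grip":0.75},
    {"tx":-0.253,"ty":-0.872,"tz":0,"rx":0,"ry":0,"rz":-0.0306,"grip":0.75},
  ],
)

```text
time_s: 9.07
tool_pos: [0.5423, -0.0692, 0.1487]
ee_rot: [-3.14, -0.004, 2.894]
ft_force: [1.7, -0.1, 0.2]
finger_gap: 0.0356
finger_force: 19.9
```

Held. Place it, slower at the end.

carry_out(
  commands=[
    {"tx":-0.082,"ty":-0.904,"tz":0,"rx":0,"ry":0,"rz":-0.0306,"grip":0.75},
    {"tx":-0.082,"ty":-0.904,"tz":0,"rx":0,"ry":0,"rz":-0.0306,"grip":0.75},
    {"tx":-0.082,"ty":-0.904,"tz":0,"rx":0,"ry":0,"rz":-0.0306,"grip":0.75},
    {"tx":-0.082,"ty":-0.904,"tz":0,"rx":0,"ry":0,"rz":-0.0306,"grip":0.75},
    {"tx":-0.082,"ty":-0.904,"tz":0,"rx":0,"ry":0,"rz":-0.0306,"grip":0.75},
    {"tx":-0.082,"ty":-0.904,"tz":0.24,"rx":0,"ry":0,"rz":-0.0306,"grip":0.75},
    {"tx":-0.082,"ty":-0.904,"tz":0.42,"rx":0,"ry":0,"rz":-0.0306,"grip":0.75},
    {"tx":-0.082,"ty":-0.904,"tz":0.5,"rx":0,"ry":0,"rz":-0.0306,"grip":0.75},
    {"tx":-0.082,"ty":-0.904,"tz":0.5,"rx":0,"ry":0,"rz":-0.0306,"grip":0.75},
  ],
)

```text
time_s: 10.2
tool_pos: [0.5093, -0.2889, 0.0236]
ee_rot: [3.14, -0.004, 3.092]
ft_force: [0.3, 0.7, -0.9]
finger_gap: 0.0357
finger_force: 20.0
```

carry_out(
  commands=[
    {"tx":0,"ty":0,"tz":0,"rx":0,"ry":0,"rz":0,"grip":0.35},
    {"tx":0,"ty":0,"tz":0,"rx":0,"ry":0,"rz":0,"grip":0.35},
    {"tx":0,"ty":0,"tz":0,"rx":0,"ry":0,"rz":0,"grip":0.35},
    {"tx":0,"ty":0,"tz":-0.25,"rx":0,"ry":0,"rz":0,"grip":0.35},
    {"tx":0,"ty":0,"tz":-0.5,"rx":0,"ry":0,"rz":0,"grip":0.3},
    {"tx":0,"ty":0,"tz":-0.5,"rx":0,"ry":0,"rz":0,"grip":0.3},
  ],
)

```text
time_s: 10.95
tool_pos: [0.5133, -0.2925, 0.1573]
ee_rot: [-3.138, 0.013, 3.091]
ft_force: [1.0, -0.8, -1.4]
finger_gap: 0.0601
finger_force: 0.0
```

```bash
python3 - <<'E'
from h import *
caps()
pot2((510.5,-290.5,150,-183),(431.5,135),-156,(461,-288),-183)
E
```

```text
red [608.9  19.8] area 134
red [524.9  84.3] area 141
red [451.3   7.9] area 131
blue [430.9 135.1] area 126
t 11.0 tcp [ 511.2 -291.5  153.9] yaw 177.0 gap 0.06049844364699027 f 0.0
call 0
  5x tx 0.202 ty 0.842 tz -0 rz -0.0375 grip 0.3
call 1
  5x tx 0 ty 0.866 tz -0 rz -0.0375 grip 0.3
  3x tx 0 ty 0.866 tz 0.284 rz -0.0375 grip 0.3
call 2
  4x tx -0 ty 0 tz -0 rz -0 grip 0.75
place
call 0
  5x tx 0.29 ty -0.797 tz -0 rz 0.0375 grip 0.75
call 1
  5x tx 0.096 ty -0.843 tz -0 rz 0.0375 grip 0.75
  2x tx 0.096 ty -0.843 tz 0.36 rz 0.0375 grip 0.75
  2x tx 0.096 ty -0.843 tz 0.5 rz 0.0375 grip 0.75
```

carry_out(
  commands=[
    {"tx":0.202,"ty":0.842,"tz":0,"rx":0,"ry":0,"rz":-0.0375,"grip":0.3},
    {"tx":0.202,"ty":0.842,"tz":0,"rx":0,"ry":0,"rz":-0.0375,"grip":0.3},
    {"tx":0.202,"ty":0.842,"tz":0,"rx":0,"ry":0,"rz":-0.0375,"grip":0.3},
    {"tx":0.202,"ty":0.842,"tz":0,"rx":0,"ry":0,"rz":-0.0375,"grip":0.3},
  ],
)

```text
time_s: 11.5
tool_pos: [0.4683, -0.0761, 0.1496]
ee_rot: [3.141, -0.003, -2.955]
ft_force: [0.3, 0.1, -0.1]
finger_gap: 0.0611
finger_force: 0.0
```

carry_out(
  commands=[
    {"tx":0,"ty":0.866,"tz":0,"rx":0,"ry":0,"rz":-0.0375,"grip":0.3},
    {"tx":0,"ty":0.866,"tz":0,"rx":0,"ry":0,"rz":-0.0375,"grip":0.3},
    {"tx":0,"ty":0.866,"tz":0,"rx":0,"ry":0,"rz":-0.0375,"grip":0.3},
    {"tx":0,"ty":0.866,"tz":0,"rx":0,"ry":0,"rz":-0.0375,"grip":0.3},
    {"tx":0,"ty":0.866,"tz":0,"rx":0,"ry":0,"rz":-0.0375,"grip":0.3},
    {"tx":0,"ty":0.866,"tz":0,"rx":0,"ry":0,"rz":-0.0375,"grip":0.3},
  ],
)

```text
time_s: 12.25
tool_pos: [0.4299, 0.1337, 0.1499]
ee_rot: [-3.141, -0.002, -2.722]
ft_force: [-0.5, 0.6, 1.3]
finger_gap: 0.0609
finger_force: 0.0
```

carry_out(
  commands=[
    {"tx":0,"ty":0,"tz":0.15,"rx":0,"ry":0,"rz":0,"grip":0.3},
    {"tx":0,"ty":0,"tz":0.284,"rx":0,"ry":0,"rz":0,"grip":0.3},
    {"tx":0,"ty":0,"tz":0.284,"rx":0,"ry":0,"rz":0,"grip":0.3},
    {"tx":0,"ty":0,"tz":0.284,"rx":0,"ry":0,"rz":0,"grip":0.75},
    {"tx":0,"ty":0,"tz":0.284,"rx":0,"ry":0,"rz":0,"grip":0.75},
    {"tx":0,"ty":0,"tz":0.284,"rx":0,"ry":0,"rz":0,"grip":0.75},
    {"tx":0,"ty":0,"tz":0.284,"rx":0,"ry":0,"rz":0,"grip":0.75},
  ],
)

```text
time_s: 13.12
tool_pos: [0.431, 0.1349, 0.0806]
ee_rot: [3.141, 0.002, -2.721]
ft_force: [-0.9, -0.2, 4.4]
finger_gap: 0.0364
finger_force: 19.4
```

carry_out(
  commands=[
    {"tx":0,"ty":0,"tz":-0.284,"rx":0,"ry":0,"rz":0,"grip":0.75},
    {"tx":0,"ty":0,"tz":-0.284,"rx":0,"ry":0,"rz":0,"grip":0.75},
    {"tx":0,"ty":0,"tz":-0.284,"rx":0,"ry":0,"rz":0,"grip":0.75},
  ],
)

```text
time_s: 13.5
tool_pos: [0.4303, 0.1347, 0.151]
ee_rot: [3.141, 0.001, -2.722]
ft_force: [-0.8, -0.7, -1.0]
finger_gap: 0.036
finger_force: 20.0
```

carry_out(
  commands=[
    {"tx":0.29,"ty":-0.797,"tz":0,"rx":0,"ry":0,"rz":0.0375,"grip":0.75},
    {"tx":0.29,"ty":-0.797,"tz":0,"rx":0,"ry":0,"rz":0.0375,"grip":0.75},
    {"tx":0.29,"ty":-0.797,"tz":0,"rx":0,"ry":0,"rz":0.0375,"grip":0.75},
    {"tx":0.29,"ty":-0.797,"tz":0,"rx":0,"ry":0,"rz":0.0375,"grip":0.75},
  ],
)

```text
time_s: 14.0
tool_pos: [0.4437, -0.0796, 0.1487]
ee_rot: [3.141, -0.004, -2.961]
ft_force: [0.6, 0.0, -1.1]
finger_gap: 0.0359
finger_force: 20.0
```

carry_out(
  commands=[
    {"tx":0.096,"ty":-0.843,"tz":0,"rx":0,"ry":0,"rz":0.0375,"grip":0.75},
    {"tx":0.096,"ty":-0.843,"tz":0,"rx":0,"ry":0,"rz":0.0375,"grip":0.75},
    {"tx":0.096,"ty":-0.843,"tz":0,"rx":0,"ry":0,"rz":0.0375,"grip":0.75},
    {"tx":0.096,"ty":-0.843,"tz":0,"rx":0,"ry":0,"rz":0.0375,"grip":0.75},
    {"tx":0.096,"ty":-0.843,"tz":0,"rx":0,"ry":0,"rz":0.0375,"grip":0.75},
    {"tx":0.096,"ty":-0.843,"tz":0.24,"rx":0,"ry":0,"rz":0.0375,"grip":0.75},
    {"tx":0.096,"ty":-0.843,"tz":0.42,"rx":0,"ry":0,"rz":0.0375,"grip":0.75},
    {"tx":0.096,"ty":-0.843,"tz":0.5,"rx":0,"ry":0,"rz":0.0375,"grip":0.75},
    {"tx":0.096,"ty":-0.843,"tz":0.5,"rx":0,"ry":0,"rz":0.0375,"grip":0.75},
  ],
)

```text
time_s: 15.12
tool_pos: [0.4591, -0.2867, 0.0237]
ee_rot: [3.14, -0.005, 3.092]
ft_force: [0.5, -0.6, -0.5]
finger_gap: 0.0356
finger_force: 20.0
```

carry_out(
  commands=[
    {"tx":0,"ty":0,"tz":0,"rx":0,"ry":0,"rz":0,"grip":0.35},
    {"tx":0,"ty":0,"tz":0,"rx":0,"ry":0,"rz":0,"grip":0.35},
    {"tx":0,"ty":0,"tz":0,"rx":0,"ry":0,"rz":0,"grip":0.35},
    {"tx":0,"ty":0,"tz":-0.25,"rx":0,"ry":0,"rz":0,"grip":0.35},
    {"tx":0,"ty":0,"tz":-0.5,"rx":0,"ry":0,"rz":0,"grip":0.3},
    {"tx":0,"ty":0,"tz":-0.5,"rx":0,"ry":0,"rz":0,"grip":0.3},
  ],
)

```text
time_s: 15.88
tool_pos: [0.4639, -0.2899, 0.1568]
ee_rot: [-3.138, 0.013, 3.091]
ft_force: [0.5, 0.4, -0.4]
finger_gap: 0.06
finger_force: 0.0
```

```bash
python3 - <<'E'
from h import *
caps()
pot2((461,-288,150,-183),(451.5,8),-155,(443,-420),-180)
print('--- next');pot2((443,-420,150,-180),(525,84),-138,(493,-420),-180)
print('--- next');pot2((493,-420,150,-180),(609,19),-164,(543,-420),-180)
E
```

```text
red [609.2  19.7] area 135
red [524.9  84.3] area 141
red [451.2   8. ] area 132
t 15.925 tcp [ 461.9 -288.9  153.6] yaw 177.0 gap 0.060605482527049837 f 0.0
call 0
  4x tx 0.05 ty 0.59 tz -0 rz -0.0389 grip 0.3
call 1
  3x tx -0.094 ty 0.585 tz -0 rz -0.0389 grip 0.3
  3x tx -0.094 ty 0.585 tz 0.284 rz -0.0389 grip 0.3
  4x tx -0.094 ty 0.585 tz 0.284 rz -0.0389 grip 0.75
place
call 0
  5x tx 0.377 ty -0.769 tz -0 rz 0.0347 grip 0.75
call 1
  5x tx 0.202 ty -0.832 tz -0 rz 0.0347 grip 0.75
  2x tx 0.202 ty -0.832 tz 0.36 rz 0.0347 grip 0.75
  2x tx 0.202 ty -0.832 tz 0.5 rz 0.0347 grip 0.75
--- next
t 15.925 tcp [ 461.9 -288.9  153.6] yaw 177.0 gap 0.060605482527049837 f 0.0
call 0
  4x tx -0.109 ty 0.672 tz -0 rz -0.0389 grip 0.3
call 1
  4x tx -0.269 ty 0.626 tz -0 rz -0.0389 grip 0.3
call 2
  4x tx -0.412 ty 0.542 tz -0 rz -0.0389 grip 0.3
  3x tx -0.412 ty 0.542 tz 0.284 rz -0.0389 grip 0.3
call 3
  4x tx -0 ty 0 tz -0 rz -0 grip 0.75
place
call 0
  4x tx 0.481 ty -0.471 tz -0 rz 0.0389 grip 0.75
  4x tx 0.963 ty -0.942 tz -0 rz 0.0778 grip 0.75
call 1
  4x tx 0.204 ty -0.642 tz -0 rz 0.0389 grip 0.75
  2x tx 0.204 ty -0.642 tz 0.36 rz 0.0389 grip 0.75
  2x tx 0.204 ty -0.642 tz 0.5 rz 0.0389 grip 0.75
--- next
t 15.925 tcp [ 461.9 -288.9  153.6] yaw 177.0 gap 0.060605482527049837 f 0.0
call 0
  6x tx -0.232 ty 0.878 tz -0 rz -0.0222 grip 0.3
call 1
  5x tx -0.352 ty 0.837 tz -0 rz -0.0222 grip 0.3
  3x tx -0.352 ty 0.837 tz 0.284 rz -0.0222 grip 0.3
call 2
  4x tx -0 ty 0 tz -0 rz -0 grip 0.75
place
call 0
  5x tx 0.369 ty -0.808 tz -0 rz 0.0222 grip 0.75
call 1
  5x tx 0.253 ty -0.851 tz -0 rz 0.0222 grip 0.75
  2x tx 0.253 ty -0.851 tz 0.36 rz 0.0222 grip 0.75
  2x tx 0.253 ty -0.851 tz 0.5 rz 0.0222 grip 0.75
```

carry_out(
  commands=[
    {"tx":0.05,"ty":0.59,"tz":0,"rx":0,"ry":0,"rz":-0.0389,"grip":0.3},
    {"tx":0.05,"ty":0.59,"tz":0,"rx":0,"ry":0,"rz":-0.0389,"grip":0.3},
    {"tx":0.05,"ty":0.59,"tz":0,"rx":0,"ry":0,"rz":-0.0389,"grip":0.3},
  ],
)

```text
time_s: 16.3
tool_pos: [0.4541, -0.1383, 0.1495]
ee_rot: [3.141, -0.003, -2.946]
ft_force: [0.6, 0.5, 0.6]
finger_gap: 0.0612
finger_force: 0.0
```

carry_out(
  commands=[
    {"tx":-0.094,"ty":0.585,"tz":0,"rx":0,"ry":0,"rz":-0.0389,"grip":0.3},
    {"tx":-0.094,"ty":0.585,"tz":0,"rx":0,"ry":0,"rz":-0.0389,"grip":0.3},
    {"tx":-0.094,"ty":0.585,"tz":0,"rx":0,"ry":0,"rz":-0.0389,"grip":0.3},
    {"tx":-0.094,"ty":0.585,"tz":0,"rx":0,"ry":0,"rz":-0.0389,"grip":0.3},
    {"tx":-0.094,"ty":0.585,"tz":0,"rx":0,"ry":0,"rz":-0.0389,"grip":0.3},
  ],
)

```text
time_s: 16.92
tool_pos: [0.45, 0.0068, 0.1499]
ee_rot: [3.141, -0.002, -2.705]
ft_force: [-0.3, -0.4, -1.0]
finger_gap: 0.0608
finger_force: 0.0
```

carry_out(
  commands=[
    {"tx":0,"ty":0,"tz":0.15,"rx":0,"ry":0,"rz":0,"grip":0.3},
    {"tx":0,"ty":0,"tz":0.284,"rx":0,"ry":0,"rz":0,"grip":0.3},
    {"tx":0,"ty":0,"tz":0.284,"rx":0,"ry":0,"rz":0,"grip":0.3},
    {"tx":0,"ty":0,"tz":0.284,"rx":0,"ry":0,"rz":0,"grip":0.75},
    {"tx":0,"ty":0,"tz":0.284,"rx":0,"ry":0,"rz":0,"grip":0.75},
    {"tx":0,"ty":0,"tz":0.284,"rx":0,"ry":0,"rz":0,"grip":0.75},
    {"tx":0,"ty":0,"tz":0.284,"rx":0,"ry":0,"rz":0,"grip":0.75},
  ],
)

```text
time_s: 17.8
tool_pos: [0.4511, 0.0076, 0.0806]
ee_rot: [-3.141, 0.002, -2.704]
ft_force: [-0.5, 0.2, 4.3]
finger_gap: 0.0356
finger_force: 19.9
```

carry_out(
  commands=[
    {"tx":0,"ty":0,"tz":-0.284,"rx":0,"ry":0,"rz":0,"grip":0.75},
    {"tx":0,"ty":0,"tz":-0.284,"rx":0,"ry":0,"rz":0,"grip":0.75},
    {"tx":0,"ty":0,"tz":-0.284,"rx":0,"ry":0,"rz":0,"grip":0.75},
  ],
)

```text
time_s: 18.18
tool_pos: [0.4505, 0.0077, 0.1511]
ee_rot: [3.141, 0.002, -2.704]
ft_force: [-1.4, -0.2, -1.2]
finger_gap: 0.0355
finger_force: 20.0
```

carry_out(
  commands=[
    {"tx":0.377,"ty":-0.769,"tz":0,"rx":0,"ry":0,"rz":0.0347,"grip":0.75},
    {"tx":0.377,"ty":-0.769,"tz":0,"rx":0,"ry":0,"rz":0.0347,"grip":0.75},
    {"tx":0.377,"ty":-0.769,"tz":0,"rx":0,"ry":0,"rz":0.0347,"grip":0.75},
    {"tx":0.377,"ty":-0.769,"tz":0,"rx":0,"ry":0,"rz":0.0347,"grip":0.75},
  ],
)

```text
time_s: 18.68
tool_pos: [0.4449, -0.2089, 0.1485]
ee_rot: [3.14, -0.004, -2.926]
ft_force: [0.2, 0.6, -0.9]
finger_gap: 0.0355
finger_force: 20.0
```

carry_out(
  commands=[
    {"tx":0.202,"ty":-0.832,"tz":0,"rx":0,"ry":0,"rz":0.0347,"grip":0.75},
    {"tx":0.202,"ty":-0.832,"tz":0,"rx":0,"ry":0,"rz":0.0347,"grip":0.75},
    {"tx":0.202,"ty":-0.832,"tz":0,"rx":0,"ry":0,"rz":0.0347,"grip":0.75},
    {"tx":0.202,"ty":-0.832,"tz":0,"rx":0,"ry":0,"rz":0.0347,"grip":0.75},
    {"tx":0.202,"ty":-0.832,"tz":0,"rx":0,"ry":0,"rz":0.0347,"grip":0.75},
    {"tx":0.202,"ty":-0.832,"tz":0.24,"rx":0,"ry":0,"rz":0.0347,"grip":0.75},
    {"tx":0.202,"ty":-0.832,"tz":0.42,"rx":0,"ry":0,"rz":0.0347,"grip":0.75},
    {"tx":0.202,"ty":-0.832,"tz":0.5,"rx":0,"ry":0,"rz":0.0347,"grip":0.75},
    {"tx":0.202,"ty":-0.832,"tz":0.5,"rx":0,"ry":0,"rz":0.0347,"grip":0.75},
  ],
)

```text
time_s: 19.8
tool_pos: [0.4416, -0.4183, 0.0234]
ee_rot: [3.139, -0.004, -3.139]
ft_force: [0.7, -0.2, -0.7]
finger_gap: 0.0357
finger_force: 20.0
```

carry_out(
  commands=[
    {"tx":0,"ty":0,"tz":0,"rx":0,"ry":0,"rz":0,"grip":0.35},
    {"tx":0,"ty":0,"tz":0,"rx":0,"ry":0,"rz":0,"grip":0.35},
    {"tx":0,"ty":0,"tz":0,"rx":0,"ry":0,"rz":0,"grip":0.35},
    {"tx":0,"ty":0,"tz":-0.25,"rx":0,"ry":0,"rz":0,"grip":0.35},
    {"tx":0,"ty":0,"tz":-0.5,"rx":0,"ry":0,"rz":0,"grip":0.3},
    {"tx":0,"ty":0,"tz":-0.5,"rx":0,"ry":0,"rz":0,"grip":0.3},
  ],
)

```text
time_s: 20.55
tool_pos: [0.4458, -0.4229, 0.1576]
ee_rot: [-3.134, 0.011, -3.139]
ft_force: [-0.3, 0.0, -0.8]
finger_gap: 0.0604
finger_force: 0.0
```

```bash
python3 - <<'E'
from h import *
caps();cur()
E
```

```text
red [608.9  19.6] area 133
red [525.   84.2] area 140
t 20.6 tcp [ 444.  -421.4  154. ] yaw -179.9 gap 0.06049123190290063 f 0.0
```

carry_out(
  commands=[
    {"tx":-0.109,"ty":0.672,"tz":0,"rx":0,"ry":0,"rz":-0.0389,"grip":0.3},
    {"tx":-0.109,"ty":0.672,"tz":0,"rx":0,"ry":0,"rz":-0.0389,"grip":0.3},
    {"tx":-0.109,"ty":0.672,"tz":0,"rx":0,"ry":0,"rz":-0.0389,"grip":0.3},
  ],
)

```text
time_s: 20.98
tool_pos: [0.4687, -0.2503, 0.1493]
ee_rot: [3.14, -0.002, -2.895]
ft_force: [0.9, -0.0, -0.4]
finger_gap: 0.0609
finger_force: 0.0
```

carry_out(
  commands=[
    {"tx":-0.269,"ty":0.626,"tz":0,"rx":0,"ry":0,"rz":-0.0389,"grip":0.3},
    {"tx":-0.269,"ty":0.626,"tz":0,"rx":0,"ry":0,"rz":-0.0389,"grip":0.3},
    {"tx":-0.269,"ty":0.626,"tz":0,"rx":0,"ry":0,"rz":-0.0389,"grip":0.3},
  ],
)

```text
time_s: 21.35
tool_pos: [0.4959, -0.0822, 0.1495]
ee_rot: [3.14, -0.002, -2.65]
ft_force: [1.2, -0.1, -0.6]
finger_gap: 0.0611
finger_force: 0.0
```

carry_out(
  commands=[
    {"tx":-0.412,"ty":0.542,"tz":0,"rx":0,"ry":0,"rz":-0.0389,"grip":0.3},
    {"tx":-0.412,"ty":0.542,"tz":0,"rx":0,"ry":0,"rz":-0.0389,"grip":0.3},
    {"tx":-0.412,"ty":0.542,"tz":0,"rx":0,"ry":0,"rz":-0.0389,"grip":0.3},
    {"tx":-0.412,"ty":0.542,"tz":0,"rx":0,"ry":0,"rz":-0.0389,"grip":0.3},
    {"tx":-0.412,"ty":0.542,"tz":0,"rx":0,"ry":0,"rz":-0.0389,"grip":0.3},
  ],
)

```text
time_s: 21.98
tool_pos: [0.5229, 0.0832, 0.1495]
ee_rot: [3.14, -0.003, -2.407]
ft_force: [-0.8, -1.5, -0.9]
finger_gap: 0.0607
finger_force: 0.0
```

carry_out(
  commands=[
    {"tx":0,"ty":0,"tz":0.15,"rx":0,"ry":0,"rz":0,"grip":0.3},
    {"tx":0,"ty":0,"tz":0.284,"rx":0,"ry":0,"rz":0,"grip":0.3},
    {"tx":0,"ty":0,"tz":0.284,"rx":0,"ry":0,"rz":0,"grip":0.3},
    {"tx":0,"ty":0,"tz":0.284,"rx":0,"ry":0,"rz":0,"grip":0.75},
    {"tx":0,"ty":0,"tz":0.284,"rx":0,"ry":0,"rz":0,"grip":0.75},
    {"tx":0,"ty":0,"tz":0.284,"rx":0,"ry":0,"rz":0,"grip":0.75},
    {"tx":0,"ty":0,"tz":0.284,"rx":0,"ry":0,"rz":0,"grip":0.75},
  ],
)

```text
time_s: 22.85
tool_pos: [0.5244, 0.0838, 0.0807]
ee_rot: [-3.141, 0.001, -2.407]
ft_force: [-1.0, 0.4, 3.8]
finger_gap: 0.0361
finger_force: 20.0
```

carry_out(
  commands=[
    {"tx":0,"ty":0,"tz":-0.284,"rx":0,"ry":0,"rz":0,"grip":0.75},
    {"tx":0,"ty":0,"tz":-0.284,"rx":0,"ry":0,"rz":0,"grip":0.75},
    {"tx":0,"ty":0,"tz":-0.284,"rx":0,"ry":0,"rz":0,"grip":0.75},
  ],
)

```text
time_s: 23.22
tool_pos: [0.5239, 0.0839, 0.1513]
ee_rot: [-3.142, 0.002, -2.407]
ft_force: [-0.7, -0.3, -1.5]
finger_gap: 0.0357
finger_force: 20.0
```

carry_out(
  commands=[
    {"tx":0.481,"ty":-0.471,"tz":0,"rx":0,"ry":0,"rz":0.0389,"grip":0.75},
    {"tx":0.481,"ty":-0.471,"tz":0,"rx":0,"ry":0,"rz":0.0389,"grip":0.75},
    {"tx":0.481,"ty":-0.471,"tz":0,"rx":0,"ry":0,"rz":0.0389,"grip":0.75},
    {"tx":0.963,"ty":-0.942,"tz":0,"rx":0,"ry":0,"rz":0.0778,"grip":0.75},
    {"tx":0.963,"ty":-0.942,"tz":0,"rx":0,"ry":0,"rz":0.0778,"grip":0.75},
    {"tx":0.963,"ty":-0.942,"tz":0,"rx":0,"ry":0,"rz":0.0778,"grip":0.75},
  ],
)

```text
time_s: 23.98
tool_pos: [0.5015, -0.2545, 0.1486]
ee_rot: [3.14, -0.003, -2.898]
ft_force: [-0.8, 0.1, -0.6]
finger_gap: 0.0361
finger_force: 20.0
```

carry_out(
  commands=[
    {"tx":0.204,"ty":-0.642,"tz":0,"rx":0,"ry":0,"rz":0.0389,"grip":0.75},
    {"tx":0.204,"ty":-0.642,"tz":0,"rx":0,"ry":0,"rz":0.0389,"grip":0.75},
    {"tx":0.204,"ty":-0.642,"tz":0,"rx":0,"ry":0,"rz":0.0389,"grip":0.75},
    {"tx":0.204,"ty":-0.642,"tz":0,"rx":0,"ry":0,"rz":0.0389,"grip":0.75},
    {"tx":0.204,"ty":-0.642,"tz":0.24,"rx":0,"ry":0,"rz":0.0389,"grip":0.75},
    {"tx":0.204,"ty":-0.642,"tz":0.42,"rx":0,"ry":0,"rz":0.0389,"grip":0.75},
    {"tx":0.204,"ty":-0.642,"tz":0.5,"rx":0,"ry":0,"rz":0.0389,"grip":0.75},
    {"tx":0.204,"ty":-0.642,"tz":0.5,"rx":0,"ry":0,"rz":0.0389,"grip":0.75},
  ],
)

```text
time_s: 24.98
tool_pos: [0.4916, -0.4183, 0.0233]
ee_rot: [3.139, -0.004, -3.139]
ft_force: [-0.2, -0.0, 0.2]
finger_gap: 0.0361
finger_force: 20.0
```

carry_out(
  commands=[
    {"tx":0,"ty":0,"tz":0,"rx":0,"ry":0,"rz":0,"grip":0.35},
    {"tx":0,"ty":0,"tz":0,"rx":0,"ry":0,"rz":0,"grip":0.35},
    {"tx":0,"ty":0,"tz":0,"rx":0,"ry":0,"rz":0,"grip":0.35},
    {"tx":0,"ty":0,"tz":-0.25,"rx":0,"ry":0,"rz":0,"grip":0.35},
    {"tx":0,"ty":0,"tz":-0.5,"rx":0,"ry":0,"rz":0,"grip":0.3},
    {"tx":0,"ty":0,"tz":-0.5,"rx":0,"ry":0,"rz":0,"grip":0.3},
  ],
)

```text
time_s: 25.72
tool_pos: [0.4959, -0.4228, 0.158]
ee_rot: [-3.134, 0.012, -3.139]
ft_force: [0.4, 1.0, -0.2]
finger_gap: 0.0602
finger_force: 0.0
```

```bash
python3 - <<'E'
from h import *
caps();cur()
E
```

```text
red [608.9  19.5] area 134
t 25.775 tcp [ 494.  -421.3  154.2] yaw -179.9 gap 0.06046732954373608 f 0.0
```

carry_out(
  commands=[
    {"tx":-0.232,"ty":0.878,"tz":0,"rx":0,"ry":0,"rz":-0.0222,"grip":0.3},
    {"tx":-0.232,"ty":0.878,"tz":0,"rx":0,"ry":0,"rz":-0.0222,"grip":0.3},
    {"tx":-0.232,"ty":0.878,"tz":0,"rx":0,"ry":0,"rz":-0.0222,"grip":0.3},
    {"tx":-0.232,"ty":0.878,"tz":0,"rx":0,"ry":0,"rz":-0.0222,"grip":0.3},
  ],
)

```text
time_s: 26.28
tool_pos: [0.5498, -0.1983, 0.1492]
ee_rot: [3.14, -0.003, -2.999]
ft_force: [0.5, 1.1, 0.5]
finger_gap: 0.0609
finger_force: 0.0
```

carry_out(
  commands=[
    {"tx":-0.352,"ty":0.837,"tz":0,"rx":0,"ry":0,"rz":-0.0222,"grip":0.3},
    {"tx":-0.352,"ty":0.837,"tz":0,"rx":0,"ry":0,"rz":-0.0222,"grip":0.3},
    {"tx":-0.352,"ty":0.837,"tz":0,"rx":0,"ry":0,"rz":-0.0222,"grip":0.3},
    {"tx":-0.352,"ty":0.837,"tz":0,"rx":0,"ry":0,"rz":-0.0222,"grip":0.3},
    {"tx":-0.352,"ty":0.837,"tz":0,"rx":0,"ry":0,"rz":-0.0222,"grip":0.3},
    {"tx":-0.352,"ty":0.837,"tz":0,"rx":0,"ry":0,"rz":-0.0222,"grip":0.3},
  ],
)

```text
time_s: 27.02
tool_pos: [0.6072, 0.0181, 0.1494]
ee_rot: [3.141, -0.003, -2.861]
ft_force: [-0.6, -0.1, 0.3]
finger_gap: 0.0606
finger_force: 0.0
```

carry_out(
  commands=[
    {"tx":0,"ty":0,"tz":0.15,"rx":0,"ry":0,"rz":0,"grip":0.3},
    {"tx":0,"ty":0,"tz":0.284,"rx":0,"ry":0,"rz":0,"grip":0.3},
    {"tx":0,"ty":0,"tz":0.284,"rx":0,"ry":0,"rz":0,"grip":0.3},
    {"tx":0,"ty":0,"tz":0.284,"rx":0,"ry":0,"rz":0,"grip":0.75},
    {"tx":0,"ty":0,"tz":0.284,"rx":0,"ry":0,"rz":0,"grip":0.75},
    {"tx":0,"ty":0,"tz":0.284,"rx":0,"ry":0,"rz":0,"grip":0.75},
    {"tx":0,"ty":0,"tz":0.284,"rx":0,"ry":0,"rz":0,"grip":0.75},
  ],
)

```text
time_s: 27.9
tool_pos: [0.6086, 0.0186, 0.0808]
ee_rot: [-3.141, 0.002, -2.861]
ft_force: [-1.1, 0.7, 3.1]
finger_gap: 0.0359
finger_force: 20.0
```

carry_out(
  commands=[
    {"tx":0,"ty":0,"tz":-0.284,"rx":0,"ry":0,"rz":0,"grip":0.75},
    {"tx":0,"ty":0,"tz":-0.284,"rx":0,"ry":0,"rz":0,"grip":0.75},
    {"tx":0,"ty":0,"tz":-0.284,"rx":0,"ry":0,"rz":0,"grip":0.75},
  ],
)

```text
time_s: 28.28
tool_pos: [0.6082, 0.0187, 0.1514]
ee_rot: [3.141, 0.002, -2.861]
ft_force: [-0.0, -0.3, -0.9]
finger_gap: 0.0358
finger_force: 20.0
```

carry_out(
  commands=[
    {"tx":0.369,"ty":-0.808,"tz":0,"rx":0,"ry":0,"rz":0.0222,"grip":0.75},
    {"tx":0.369,"ty":-0.808,"tz":0,"rx":0,"ry":0,"rz":0.0222,"grip":0.75},
    {"tx":0.369,"ty":-0.808,"tz":0,"rx":0,"ry":0,"rz":0.0222,"grip":0.75},
    {"tx":0.369,"ty":-0.808,"tz":0,"rx":0,"ry":0,"rz":0.0222,"grip":0.75},
  ],
)

```text
time_s: 28.78
tool_pos: [0.5733, -0.2035, 0.1484]
ee_rot: [3.14, -0.004, -3.003]
ft_force: [1.2, -0.3, -0.8]
finger_gap: 0.0357
finger_force: 20.0
```

carry_out(
  commands=[
    {"tx":0.253,"ty":-0.851,"tz":0,"rx":0,"ry":0,"rz":0.0222,"grip":0.75},
    {"tx":0.253,"ty":-0.851,"tz":0,"rx":0,"ry":0,"rz":0.0222,"grip":0.75},
    {"tx":0.253,"ty":-0.851,"tz":0,"rx":0,"ry":0,"rz":0.0222,"grip":0.75},
    {"tx":0.253,"ty":-0.851,"tz":0,"rx":0,"ry":0,"rz":0.0222,"grip":0.75},
    {"tx":0.253,"ty":-0.851,"tz":0,"rx":0,"ry":0,"rz":0.0222,"grip":0.75},
    {"tx":0.253,"ty":-0.851,"tz":0.24,"rx":0,"ry":0,"rz":0.0222,"grip":0.75},
    {"tx":0.253,"ty":-0.851,"tz":0.42,"rx":0,"ry":0,"rz":0.0222,"grip":0.75},
    {"tx":0.253,"ty":-0.851,"tz":0.5,"rx":0,"ry":0,"rz":0.0222,"grip":0.75},
    {"tx":0.253,"ty":-0.851,"tz":0.5,"rx":0,"ry":0,"rz":0.0222,"grip":0.75},
  ],
)

```text
time_s: 29.9
tool_pos: [0.5418, -0.4183, 0.0234]
ee_rot: [3.139, -0.004, -3.139]
ft_force: [1.4, -0.2, -0.9]
finger_gap: 0.0355
finger_force: 20.0
```

carry_out(
  commands=[
    {"tx":0,"ty":0,"tz":0,"rx":0,"ry":0,"rz":0,"grip":0.35},
    {"tx":0,"ty":0,"tz":0,"rx":0,"ry":0,"rz":0,"grip":0.35},
    {"tx":0,"ty":0,"tz":0,"rx":0,"ry":0,"rz":0,"grip":0.35},
    {"tx":0,"ty":0,"tz":-0.25,"rx":0,"ry":0,"rz":0,"grip":0.35},
    {"tx":0,"ty":0,"tz":-0.5,"rx":0,"ry":0,"rz":0,"grip":0.3},
    {"tx":0,"ty":0,"tz":-0.5,"rx":0,"ry":0,"rz":0,"grip":0.3},
  ],
)

```text
time_s: 30.65
tool_pos: [0.5459, -0.4228, 0.1585]
ee_rot: [-3.134, 0.012, -3.139]
ft_force: [0.6, -0.3, -0.4]
finger_gap: 0.0604
finger_force: 0.0
```

```bash
python3 - <<'E'
from h import *
S=(543,-420,150,-180)
im=snap('top','t2.png')[:,:,::-1]
B=np.array((531.3,19.5));a=np.radians(9);R=np.array([[np.cos(a),-np.sin(a)],[np.sin(a),np.cos(a)]])
for n in('cap1','stop1','cass1'):
    for d in tip_of(n,'top')[:2]: p=np.array(d['centre'][:2])*1000; print(n,round(d['score'],2),p.round(),'board',(R.T@(p-B)).round())
# scraper handle: orange blob top at z=.1
h=cv2.cvtColor(grab_frame('top'),cv2.COLOR_RGB2HSV)
mk=((h[...,0]>4)&(h[...,0]<18)&(h[...,1]>160)&(h[...,2]>70)).astype(np.uint8); mk[:,:150]=0;mk[:,195:]=0;mk[:235]=0;mk[300:]=0
c=max(cv2.findContours(mk,0,1)[0],key=cv2.contourArea)[:,0]
r=cv2.minAreaRect((pix2w(c,'top',.1)[:,:2]*1000).astype(np.float32)); print('handle',r)
tips(['scraper'],'top');tips(['scraper'],'top')
a1=cv2.resize(im[235:300,150:200],None,fx=8,fy=8,interpolation=cv2.INTER_CUBIC);a2=cv2.resize(im[205:335,380:520],(371,345),interpolation=cv2.INTER_CUBIC)
cv=np.zeros((520,780,3),np.uint8);cv[:520,:400]=a1;cv[:345,405:776]=a2;cv2.imwrite('pics/c3.png',cv);cur()
E
```

```text
cap1 0.64 [596.  84.] board [74. 54.]
cap1 0.32 [ 491. -423.] board [-109. -431.]
stop1 0.57 [ 510. -294.] board [ -70. -306.]
stop1 0.55 [541.  12.] board [ 8. -9.]
cass1 0.67 [461. -67.] board [-83. -75.]
cass1 0.62 [458.  74.] board [-63.  66.]
handle ((523.3950805664062, 424.958984375), (61.440547943115234, 23.2676944732666), 0.8664778470993042)
scraper 0.79 [525 427   1]
scraper 0.79 [525 427   1]
t 31.0 tcp [ 541.9 -420.3  148.8] yaw -179.9 gap 0.06100603080678708 f 0.0
```

View pics/c3.png

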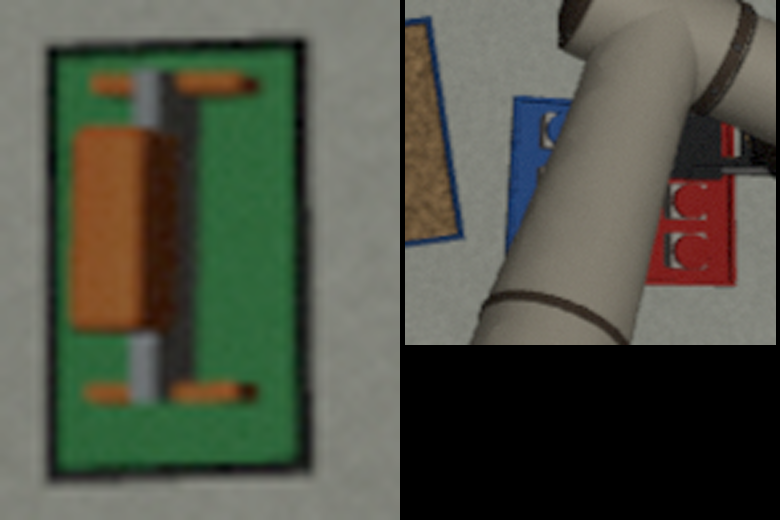

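The crop shows the scraper parallel to the mat within about 2°, with the handle top centre near crop (110,229). The red pots sit in their tray.

```bash
python3 - <<'E'
from h import *
print('handle',pix2w((163.3,263.2),'top',.1)*1000,'plates',pix2w((150+174/8-.5,235+238/8-.5),'top',.034)*1000, 'mat', pix2w((150+178/8-.5,235+259/8-.5),'top',.004)*1000)
S=(543,-420,150,-180); H=(524,426.5)
chain(S,[(*H,150,-179.4,.3,18),(*H,59,-179.4,.3,3),(*H,59,-179.4,.9,4)])
E
```

```text
handle [[522.82074469 424.7108701  100.        ]] plates [[523.07146475 422.89112597  34.        ]] mat [[517.1239844  429.70892897   4.        ]]
call 0
  5x tx 0.019 ty 0.847 tz -0 rz -0.0004 grip 0.3
call 1
  4x tx 0.017 ty 0.847 tz -0 rz -0.0004 grip 0.3
call 2
  5x tx 0.015 ty 0.847 tz -0 rz -0.0004 grip 0.3
call 3
  4x tx 0.012 ty 0.847 tz -0 rz -0.0004 grip 0.3
  3x tx 0.012 ty 0.847 tz 0.364 rz -0.0004 grip 0.3
call 4
  4x tx -0 ty 0 tz -0 rz -0 grip 0.9
```

carry_out(
  commands=[
    {"tx":0.019,"ty":0.845,"tz":0,"rx":0,"ry":0,"rz":0,"grip":0.3},
    {"tx":0.019,"ty":0.845,"tz":0,"rx":0,"ry":0,"rz":0,"grip":0.3},
    {"tx":0.019,"ty":0.845,"tz":0,"rx":0,"ry":0,"rz":0,"grip":0.3},
    {"tx":0.019,"ty":0.845,"tz":0,"rx":0,"ry":0,"rz":0,"grip":0.3},
  ],
)

```text
time_s: 31.5
tool_pos: [0.537, -0.2065, 0.1501]
ee_rot: [3.141, -0.002, -3.137]
ft_force: [0.7, -0.0, 0.5]
finger_gap: 0.0611
finger_force: 0.0
```

carry_out(
  commands=[
    {"tx":0.019,"ty":0.845,"tz":0,"rx":0,"ry":0,"rz":0,"grip":0.3},
    {"tx":0.019,"ty":0.845,"tz":0,"rx":0,"ry":0,"rz":0,"grip":0.3},
    {"tx":0.019,"ty":0.845,"tz":0,"rx":0,"ry":0,"rz":0,"grip":0.3},
    {"tx":0.019,"ty":0.845,"tz":0,"rx":0,"ry":0,"rz":0,"grip":0.3},
  ],
)

```text
time_s: 32.0
tool_pos: [0.5321, 0.0047, 0.1501]
ee_rot: [-3.141, -0.001, -3.137]
ft_force: [0.5, -1.2, -0.3]
finger_gap: 0.0607
finger_force: 0.0
```

carry_out(
  commands=[
    {"tx":0.019,"ty":0.845,"tz":0,"rx":0,"ry":0,"rz":0,"grip":0.3},
    {"tx":0.019,"ty":0.845,"tz":0,"rx":0,"ry":0,"rz":0,"grip":0.3},
    {"tx":0.019,"ty":0.845,"tz":0,"rx":0,"ry":0,"rz":0,"grip":0.3},
    {"tx":0.019,"ty":0.845,"tz":0,"rx":0,"ry":0,"rz":0,"grip":0.3},
  ],
)

```text
time_s: 32.5
tool_pos: [0.5271, 0.216, 0.1499]
ee_rot: [-3.141, -0.001, -3.137]
ft_force: [-0.2, -0.7, -0.5]
finger_gap: 0.0607
finger_force: 0.0
```

carry_out(
  commands=[
    {"tx":0.023,"ty":0.847,"tz":0,"rx":0,"ry":0,"rz":-0.0017,"grip":0.3},
    {"tx":0.023,"ty":0.847,"tz":0,"rx":0,"ry":0,"rz":-0.0017,"grip":0.3},
    {"tx":0.023,"ty":0.847,"tz":0,"rx":0,"ry":0,"rz":-0.0017,"grip":0.3},
    {"tx":0.023,"ty":0.847,"tz":0,"rx":0,"ry":0,"rz":-0.0017,"grip":0.3},
    {"tx":0.023,"ty":0.847,"tz":0,"rx":0,"ry":0,"rz":-0.0017,"grip":0.3},
    {"tx":0.023,"ty":0.847,"tz":0,"rx":0,"ry":0,"rz":-0.0017,"grip":0.3},
  ],
)

```text
time_s: 33.25
tool_pos: [0.5214, 0.4235, 0.15]
ee_rot: [-3.14, -0.001, -3.13]
ft_force: [-0.2, -0.7, 0.4]
finger_gap: 0.0608
finger_force: 0.0
```

carry_out(
  commands=[
    {"tx":0,"ty":0,"tz":0.2,"rx":0,"ry":0,"rz":0,"grip":0.3},
    {"tx":0,"ty":0,"tz":0.364,"rx":0,"ry":0,"rz":0,"grip":0.3},
    {"tx":0,"ty":0,"tz":0.364,"rx":0,"ry":0,"rz":0,"grip":0.3},
    {"tx":0,"ty":0,"tz":0.364,"rx":0,"ry":0,"rz":0,"grip":0.9},
    {"tx":0,"ty":0,"tz":0.364,"rx":0,"ry":0,"rz":0,"grip":0.9},
    {"tx":0,"ty":0,"tz":0.364,"rx":0,"ry":0,"rz":0,"grip":0.9},
    {"tx":0,"ty":0,"tz":0.364,"rx":0,"ry":0,"rz":0,"grip":0.9},
    {"tx":0,"ty":0,"tz":0.364,"rx":0,"ry":0,"rz":0,"grip":0.9},
  ],
  squeeze=50,
)

```text
time_s: 34.25
tool_pos: [0.5215, 0.4252, 0.0602]
ee_rot: [3.141, 0.001, -3.129]
ft_force: [0.3, -0.5, 2.4]
finger_gap: 0.0238
finger_force: 50.0
```

carry_out(
  commands=[
    {"tx":0,"ty":0,"tz":-0.22,"rx":0,"ry":0,"rz":0,"grip":0.9},
    {"tx":0,"ty":0,"tz":-0.464,"rx":0,"ry":0,"rz":0,"grip":0.9},
    {"tx":0,"ty":0,"tz":-0.464,"rx":0,"ry":0,"rz":0,"grip":0.9},
    {"tx":0,"ty":0,"tz":-0.464,"rx":0,"ry":0,"rz":0,"grip":0.9},
  ],
)

```text
time_s: 34.75
tool_pos: [0.5207, 0.4244, 0.175]
ee_rot: [-3.141, -0.002, -3.13]
ft_force: [-0.6, 0.3, -1.6]
finger_gap: 0.0238
finger_force: 50.0
```

```bash
cat >> h.py <<'E'
YB=9.2; B0=np.array((531.3,19.5)); _a=np.radians(YB); RB=np.array([[np.cos(_a),-np.sin(_a)],[np.sin(_a),np.cos(_a)]])
def bw(x,y): return tuple(B0+RB@np.array((x,y)))
def waste(cam='top'):
    for n in('cap1','stop1','cass1'):
        for d in tip_of(n,cam)[:3]: p=np.array(d['centre'])*1000; print(n,round(d['score'],2),p.round(),'board',(RB.T@(p[:2]-B0)).round())
E
python3 - <<'E'
from h import *
im=snap('top','t3.png')[:,:,::-1]
waste(); caps(); cur()
cv2.imwrite('pics/c4.png',cv2.resize(im[200:330,205:515],None,fx=2.5,fy=2.5,interpolation=cv2.INTER_CUBIC))
Y=YB-180
chain((523,425.5,175,-179.4),[(*bw(42,-150),175,Y,.9,13)])
chain((*bw(42,-150),175,Y),[(*bw(42,-150),125,Y,.9,2),(*bw(42,-150),115.5,Y,.9,2)])
chain((*bw(42,-150),115.5,Y),[(*bw(42,60),115.5,Y,.9,10),(*bw(42,197),115.5,Y,.9,8)])
print('rows per 21 mm: ty',21/250)
E
```

```text
cap1 0.7 [454.  77.  66.] board [-67.  69.]
cap1 0.63 [593.  85.  66.] board [72. 55.]
stop1 0.66 [542.  11.  68.] board [  9. -10.]
stop1 0.43 [612. -36.  69.] board [ 71. -67.]
stop1 0.22 [ 492. -422.    2.] board [-109. -430.]
cass1 0.63 [464. -67.  68.] board [-80. -75.]
cass1 0.55 [457.  77.  68.] board [-64.  69.]
t 35.0 tcp [521.  424.3 173.9] yaw -179.3 gap 0.02366706598535213 f 49.98289533890784
call 0
  5x tx -0.091 ty -0.731 tz -0 rz -0.008 grip 0.9
call 1
  4x tx -0.054 ty -0.734 tz -0 rz -0.008 grip 0.9
call 2
  4x tx -0.017 ty -0.736 tz -0 rz -0.008 grip 0.9
call 0
  2x tx -0 ty 0 tz 0.2 rz -0 grip 0.9
  2x tx -0 ty 0 tz 0.238 rz -0 grip 0.9
call 0
  10x tx 0 ty 0.84 tz -0 rz -0 grip 0.9
call 1
  8x tx -0 ty 0.548 tz -0 rz -0 grip 0.9
rows per 21 mm: ty 0.084
```

View pics/c4.png

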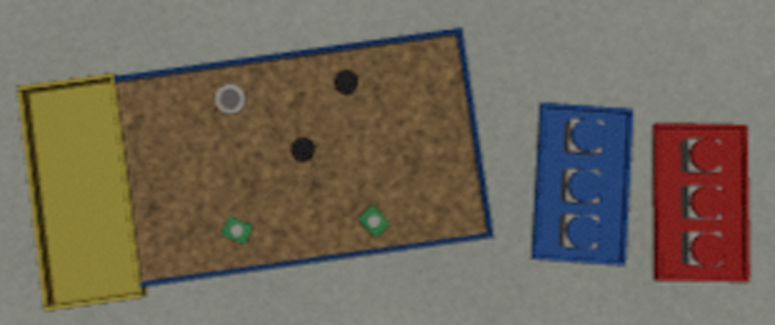

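The picture shows all six pots in their trays and the five waste pieces still on the board: cap (230,98), stoppers (345,82) and (303,150), cassettes (237,230) and (373,220).

carry_out(
  commands=[
    {"tx":-0.091,"ty":-0.731,"tz":0,"rx":0,"ry":0,"rz":-0.008,"grip":0.9},
    {"tx":-0.091,"ty":-0.731,"tz":0,"rx":0,"ry":0,"rz":-0.008,"grip":0.9},
    {"tx":-0.091,"ty":-0.731,"tz":0,"rx":0,"ry":0,"rz":-0.008,"grip":0.9},
    {"tx":-0.091,"ty":-0.731,"tz":0,"rx":0,"ry":0,"rz":-0.008,"grip":0.9},
  ],
)

```text
time_s: 35.5
tool_pos: [0.5463, 0.2384, 0.1753]
ee_rot: [-3.14, -0.002, -3.084]
ft_force: [0.2, 0.4, -2.0]
finger_gap: 0.0241
finger_force: 50.0
```

carry_out(
  commands=[
    {"tx":-0.054,"ty":-0.734,"tz":0,"rx":0,"ry":0,"rz":-0.008,"grip":0.9},
    {"tx":-0.054,"ty":-0.734,"tz":0,"rx":0,"ry":0,"rz":-0.008,"grip":0.9},
    {"tx":-0.054,"ty":-0.734,"tz":0,"rx":0,"ry":0,"rz":-0.008,"grip":0.9},
    {"tx":-0.054,"ty":-0.734,"tz":0,"rx":0,"ry":0,"rz":-0.008,"grip":0.9},
  ],
)

```text
time_s: 36.0
tool_pos: [0.5714, 0.057, 0.1751]
ee_rot: [-3.141, -0.001, -3.034]
ft_force: [0.3, 0.9, -1.5]
finger_gap: 0.0241
finger_force: 50.0
```

carry_out(
  commands=[
    {"tx":-0.017,"ty":-0.736,"tz":0,"rx":0,"ry":0,"rz":-0.008,"grip":0.9},
    {"tx":-0.017,"ty":-0.736,"tz":0,"rx":0,"ry":0,"rz":-0.008,"grip":0.9},
    {"tx":-0.017,"ty":-0.736,"tz":0,"rx":0,"ry":0,"rz":-0.008,"grip":0.9},
    {"tx":-0.017,"ty":-0.736,"tz":0,"rx":0,"ry":0,"rz":-0.008,"grip":0.9},
    {"tx":-0.017,"ty":-0.736,"tz":0,"rx":0,"ry":0,"rz":-0.008,"grip":0.9},
    {"tx":-0.017,"ty":-0.736,"tz":0,"rx":0,"ry":0,"rz":-0.008,"grip":0.9},
  ],
)

```text
time_s: 36.75
tool_pos: [0.5964, -0.1206, 0.1756]
ee_rot: [3.141, -0.0, -2.976]
ft_force: [-0.1, 0.7, -1.3]
finger_gap: 0.0238
finger_force: 50.0
```

carry_out(
  commands=[
    {"tx":0,"ty":0,"tz":0.1,"rx":0,"ry":0,"rz":0,"grip":0.9},
    {"tx":0,"ty":0,"tz":0.2,"rx":0,"ry":0,"rz":0,"grip":0.9},
    {"tx":0,"ty":0,"tz":0.236,"rx":0,"ry":0,"rz":0,"grip":0.9},
    {"tx":0,"ty":0,"tz":0.236,"rx":0,"ry":0,"rz":0,"grip":0.9},
    {"tx":0,"ty":0,"tz":0.236,"rx":0,"ry":0,"rz":0,"grip":0.9},
  ],
)

```text
time_s: 37.38
tool_pos: [0.5968, -0.1217, 0.1174]
ee_rot: [-3.141, 0.001, -2.978]
ft_force: [-0.1, 0.6, -1.7]
finger_gap: 0.0238
finger_force: 50.0
```

carry_out(
  commands=[
    {"tx":0,"ty":0.06,"tz":0,"rx":0,"ry":0,"rz":0,"grip":0.9},
    {"tx":0,"ty":0.14,"tz":0,"rx":0,"ry":0,"rz":0,"grip":0.9},
    {"tx":0,"ty":0.22,"tz":0,"rx":0,"ry":0,"rz":0,"grip":0.9},
    {"tx":0,"ty":0.3,"tz":0,"rx":0,"ry":0,"rz":0,"grip":0.9},
    {"tx":0,"ty":0.38,"tz":0,"rx":0,"ry":0,"rz":0,"grip":0.9},
    {"tx":0,"ty":0.46,"tz":0,"rx":0,"ry":0,"rz":0,"grip":0.9},
    {"tx":0,"ty":0.54,"tz":0,"rx":0,"ry":0,"rz":0,"grip":0.9},
    {"tx":0,"ty":0.62,"tz":0,"rx":0,"ry":0,"rz":0,"grip":0.9},
    {"tx":0,"ty":0.7,"tz":0,"rx":0,"ry":0,"rz":0,"grip":0.9},
    {"tx":0,"ty":0.78,"tz":0,"rx":0,"ry":0,"rz":0,"grip":0.9},
  ],
)

```text
time_s: 38.62
tool_pos: [0.5644, 0.0714, 0.1167]
ee_rot: [-3.142, 0.0, -2.979]
ft_force: [0.6, -0.0, -0.8]
finger_gap: 0.0235
finger_force: 50.0
```

carry_out(
  commands=[
    {"tx":0,"ty":0.08,"tz":0,"rx":0,"ry":0,"rz":0,"grip":0.9},
    {"tx":0,"ty":0.16,"tz":0,"rx":0,"ry":0,"rz":0,"grip":0.9},
    {"tx":0,"ty":0.24,"tz":0,"rx":0,"ry":0,"rz":0,"grip":0.9},
    {"tx":0,"ty":0.32,"tz":0,"rx":0,"ry":0,"rz":0,"grip":0.9},
    {"tx":0,"ty":0.4,"tz":0,"rx":0,"ry":0,"rz":0,"grip":0.9},
    {"tx":0,"ty":0.48,"tz":0,"rx":0,"ry":0,"rz":0,"grip":0.9},
    {"tx":0,"ty":0.56,"tz":0,"rx":0,"ry":0,"rz":0,"grip":0.9},
    {"tx":0,"ty":0.608,"tz":0,"rx":0,"ry":0,"rz":0,"grip":0.9},
    {"tx":0,"ty":0.608,"tz":0,"rx":0,"ry":0,"rz":0,"grip":0.9},
  ],
)

```text
time_s: 39.75
tool_pos: [0.5398, 0.221, 0.1166]
ee_rot: [-3.142, -0.0, -2.977]
ft_force: [0.4, -0.7, -0.3]
finger_gap: 0.0235
finger_force: 50.0
```

carry_out(
  commands=[
    {"tx":0,"ty":0,"tz":-0.12,"rx":0,"ry":0,"rz":0,"grip":0.9},
    {"tx":0,"ty":0,"tz":-0.238,"rx":0,"ry":0,"rz":0,"grip":0.9},
    {"tx":0,"ty":0,"tz":-0.238,"rx":0,"ry":0,"rz":0,"grip":0.9},
  ],
)

```text
time_s: 40.12
tool_pos: [0.5414, 0.2204, 0.1788]
ee_rot: [3.139, 0.005, -2.979]
ft_force: [1.1, -0.5, -1.7]
finger_gap: 0.0237
finger_force: 50.0
```

```bash
python3 - <<'E'
from h import *
im=snap('scene','s2.png')[:,:,::-1]
cv2.imwrite('pics/c5.png',cv2.resize(im[150:330,220:500],None,fx=2.8,fy=2.8,interpolation=cv2.INTER_CUBIC))
waste('scene');cur()
Y=YB-180
chain((*bw(42,197),175,Y),[(*bw(-48,-150),175,Y,.9,10),(*bw(-48,-150),125,Y,.9,2)])
E
```

```text
cap1 0.62 [560. 257.  11.] board [ 66. 230.]
stop1 0.59 [504. 245.  11.] board [  9. 227.]
stop1 0.48 [568. 238.  17.] board [ 71. 210.]
cass1 0.5 [456.  76.  67.] board [-65.  68.]
cass1 0.48 [465. -65.  66.] board [-79. -73.]
t 40.325 tcp [539.1 219.3 174.7] yaw -170.7 gap 0.02355054213026886 f 49.982970943674445
call 0
  5x tx 0.18 ty -0.694 tz -0 rz -0 grip 0.9
call 1
  5x tx 0.18 ty -0.694 tz -0 rz -0 grip 0.9
  2x tx 0.18 ty -0.694 tz 0.2 rz -0 grip 0.9
```

View pics/c5.png

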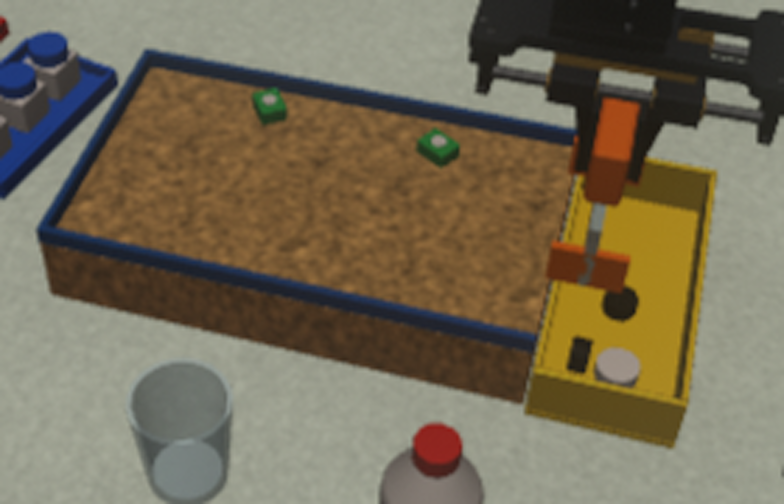

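The cap and both stoppers are in the bin (620,300)-(580,355). The two cassettes remain at (270,105) and (438,148). Second pass.

carry_out(
  commands=[
    {"tx":0.18,"ty":-0.694,"tz":0,"rx":0,"ry":0,"rz":0,"grip":0.9},
    {"tx":0.18,"ty":-0.694,"tz":0,"rx":0,"ry":0,"rz":0,"grip":0.9},
    {"tx":0.18,"ty":-0.694,"tz":0,"rx":0,"ry":0,"rz":0,"grip":0.9},
    {"tx":0.18,"ty":-0.694,"tz":0,"rx":0,"ry":0,"rz":0,"grip":0.9},
  ],
)

```text
time_s: 40.83
tool_pos: [0.5221, 0.0382, 0.175]
ee_rot: [-3.141, -0.003, -2.984]
ft_force: [0.2, 0.8, -0.9]
finger_gap: 0.0235
finger_force: 50.0
```

carry_out(
  commands=[
    {"tx":0.18,"ty":-0.694,"tz":0,"rx":0,"ry":0,"rz":0,"grip":0.9},
    {"tx":0.18,"ty":-0.694,"tz":0,"rx":0,"ry":0,"rz":0,"grip":0.9},
    {"tx":0.18,"ty":-0.694,"tz":0,"rx":0,"ry":0,"rz":0,"grip":0.9},
    {"tx":0.18,"ty":-0.694,"tz":0,"rx":0,"ry":0,"rz":0,"grip":0.9},
    {"tx":0.18,"ty":-0.694,"tz":0,"rx":0,"ry":0,"rz":0,"grip":0.9},
  ],
)

```text
time_s: 41.45
tool_pos: [0.5074, -0.1365, 0.1754]
ee_rot: [3.141, -0.001, -2.979]
ft_force: [-0.5, -1.0, -1.3]
finger_gap: 0.0239
finger_force: 50.0
```

carry_out(
  commands=[
    {"tx":0,"ty":0,"tz":0.1,"rx":0,"ry":0,"rz":0,"grip":0.9},
    {"tx":0,"ty":0,"tz":0.2,"rx":0,"ry":0,"rz":0,"grip":0.9},
    {"tx":0,"ty":0,"tz":0.236,"rx":0,"ry":0,"rz":0,"grip":0.9},
    {"tx":0,"ty":0,"tz":0.236,"rx":0,"ry":0,"rz":0,"grip":0.9},
    {"tx":0,"ty":0,"tz":0.236,"rx":0,"ry":0,"rz":0,"grip":0.9},
  ],
)

```text
time_s: 42.08
tool_pos: [0.5081, -0.1362, 0.1177]
ee_rot: [-3.141, 0.001, -2.977]
ft_force: [0.4, 0.1, -2.4]
finger_gap: 0.0236
finger_force: 50.0
```

```bash
python3 - <<'E'
from h import *
c=cur(); print('cmd target',bw(-48,-150)); waste('scene'); print(get_state()['ft_force'])
E
```

```text
t 42.075 tcp [ 508.1 -136.2  117.7] yaw -170.6 gap 0.02355164407608243 f 49.99075362458825
cmd target (np.float64(507.89963743027175), np.float64(-136.24473677015624))
cap1 0.62 [560. 257.  11.] board [ 66. 230.]
stop1 0.59 [504. 245.  11.] board [  9. 227.]
stop1 0.48 [568. 238.  17.] board [ 71. 210.]
cass1 0.5 [456.  76.  67.] board [-65.  68.]
cass1 0.48 [465. -65.  66.] board [-79. -73.]
[ 2.60681468e-04  3.04924620e-01 -1.74659743e+00]
```

carry_out(
  commands=[
    {"tx":0,"ty":0.06,"tz":0,"rx":0,"ry":0,"rz":0,"grip":0.9},
    {"tx":0,"ty":0.14,"tz":0,"rx":0,"ry":0,"rz":0,"grip":0.9},
    {"tx":0,"ty":0.22,"tz":0,"rx":0,"ry":0,"rz":0,"grip":0.9},
    {"tx":0,"ty":0.3,"tz":0,"rx":0,"ry":0,"rz":0,"grip":0.9},
    {"tx":0,"ty":0.38,"tz":0,"rx":0,"ry":0,"rz":0,"grip":0.9},
    {"tx":0,"ty":0.46,"tz":0,"rx":0,"ry":0,"rz":0,"grip":0.9},
    {"tx":0,"ty":0.54,"tz":0,"rx":0,"ry":0,"rz":0,"grip":0.9},
    {"tx":0,"ty":0.62,"tz":0,"rx":0,"ry":0,"rz":0,"grip":0.9},
    {"tx":0,"ty":0.7,"tz":0,"rx":0,"ry":0,"rz":0,"grip":0.9},
    {"tx":0,"ty":0.78,"tz":0,"rx":0,"ry":0,"rz":0,"grip":0.9},
  ],
)

```text
time_s: 43.48
tool_pos: [0.4753, 0.0567, 0.1173]
ee_rot: [3.141, 0.0, -2.978]
ft_force: [0.3, 0.2, -1.3]
finger_gap: 0.0239
finger_force: 50.0
```

carry_out(
  commands=[
    {"tx":0,"ty":0.08,"tz":0,"rx":0,"ry":0,"rz":0,"grip":0.9},
    {"tx":0,"ty":0.16,"tz":0,"rx":0,"ry":0,"rz":0,"grip":0.9},
    {"tx":0,"ty":0.24,"tz":0,"rx":0,"ry":0,"rz":0,"grip":0.9},
    {"tx":0,"ty":0.32,"tz":0,"rx":0,"ry":0,"rz":0,"grip":0.9},
    {"tx":0,"ty":0.4,"tz":0,"rx":0,"ry":0,"rz":0,"grip":0.9},
    {"tx":0,"ty":0.48,"tz":0,"rx":0,"ry":0,"rz":0,"grip":0.9},
    {"tx":0,"ty":0.56,"tz":0,"rx":0,"ry":0,"rz":0,"grip":0.9},
    {"tx":0,"ty":0.608,"tz":0,"rx":0,"ry":0,"rz":0,"grip":0.9},
    {"tx":0,"ty":0.608,"tz":0,"rx":0,"ry":0,"rz":0,"grip":0.9},
  ],
)

```text
time_s: 44.6
tool_pos: [0.451, 0.2063, 0.1172]
ee_rot: [3.142, 0.0, -2.977]
ft_force: [0.9, -0.0, -1.1]
finger_gap: 0.0243
finger_force: 50.0
```

carry_out(
  commands=[
    {"tx":0,"ty":0,"tz":-0.12,"rx":0,"ry":0,"rz":0,"grip":0.9},
    {"tx":0,"ty":0,"tz":-0.238,"rx":0,"ry":0,"rz":0,"grip":0.9},
    {"tx":0,"ty":0,"tz":-0.238,"rx":0,"ry":0,"rz":0,"grip":0.9},
  ],
)

```text
time_s: 44.98
tool_pos: [0.4523, 0.2059, 0.1788]
ee_rot: [3.139, 0.005, -2.979]
ft_force: [0.9, -0.1, -1.0]
finger_gap: 0.0234
finger_force: 50.0
```

```bash
python3 - <<'E'
from h import *
im=snap('scene','s3.png')[:,:,::-1]
cv2.imwrite('pics/c6.png',cv2.resize(im[150:330,220:500],None,fx=2.8,fy=2.8,interpolation=cv2.INTER_CUBIC))
waste('scene');cur()
Y=YB-180
chain((*bw(-48,197),175,Y),[(517.5,430,175,-178,.9,6),(517.5,430,64,-178,.9,2)])
E
```

```text
cap1 0.68 [768.  21.   2.] board [234. -37.]
cap1 0.57 [559. 261.  12.] board [ 66. 234.]
stop1 0.54 [501. 246.  12.] board [  7. 228.]
stop1 0.39 [570. 237.  17.] board [ 73. 208.]
cass1 0.6 [431. 218.  18.] board [-67. 212.]
cass1 0.54 [419. 239.  13.] board [-76. 234.]
t 45.175 tcp [450.4 204.7 175.4] yaw -170.7 gap 0.023848093464749354 f 49.99062851071358
call 0
  6x tx -0.4 ty 0.842 tz -0 rz 0.02 grip 0.9
  2x tx -0.4 ty 0.842 tz 0.444 rz 0.02 grip 0.9
```

View pics/c6.png

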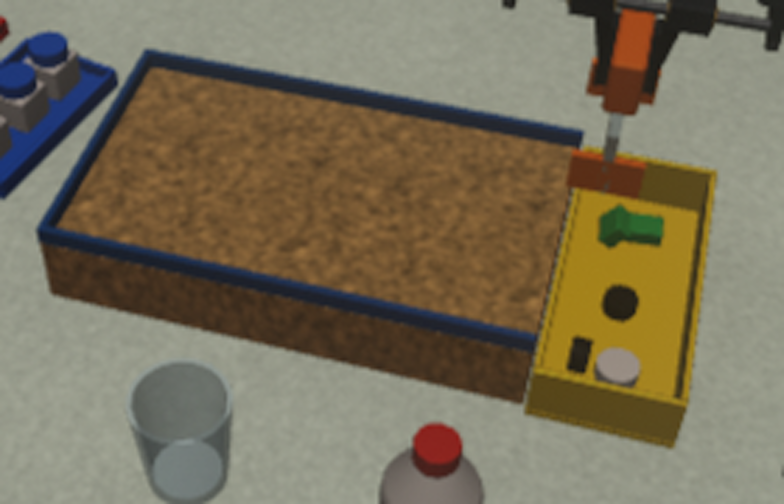

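The board is clear and all five pieces are in the bin. Now to park the scraper.

carry_out(
  commands=[
    {"tx":-0.4,"ty":0.842,"tz":0,"rx":0,"ry":0,"rz":0.02,"grip":0.9},
    {"tx":-0.4,"ty":0.842,"tz":0,"rx":0,"ry":0,"rz":0.02,"grip":0.9},
    {"tx":-0.4,"ty":0.842,"tz":0,"rx":0,"ry":0,"rz":0.02,"grip":0.9},
    {"tx":-0.4,"ty":0.842,"tz":0,"rx":0,"ry":0,"rz":0.02,"grip":0.9},
    {"tx":-0.4,"ty":0.842,"tz":0,"rx":0,"ry":0,"rz":0.02,"grip":0.9},
    {"tx":-0.4,"ty":0.842,"tz":0.2,"rx":0,"ry":0,"rz":0.02,"grip":0.9},
    {"tx":-0.4,"ty":0.842,"tz":0.4,"rx":0,"ry":0,"rz":0.02,"grip":0.9},
    {"tx":-0.4,"ty":0.842,"tz":0.44,"rx":0,"ry":0,"rz":0.02,"grip":0.9},
    {"tx":-0.4,"ty":0.842,"tz":0.44,"rx":0,"ry":0,"rz":0.02,"grip":0.9},
    {"tx":-0.4,"ty":0.842,"tz":0.44,"rx":0,"ry":0,"rz":0.02,"grip":0.9},
  ],
)

```text
time_s: 46.42
tool_pos: [0.5169, 0.4305, 0.0693]
ee_rot: [3.139, 0.003, -3.104]
ft_force: [0.1, -0.2, -0.7]
finger_gap: 0.0238
finger_force: 50.0
```

```bash
python3 - <<'E'
from h import *
im=snap('top','t4.png')[:,:,::-1]
rect('mat',.004); tips(['scraper','mat'],'top'); snap('scene','s4.png'); tips(['scraper','mat'],'scene'); cur()
E
```

```text
mat 0.8 [463.8 428.2] [40.7 90.7] 0.9
scraper 0.61 [ 445 -414   27]
scraper 0.47 [535  24   0]
mat 0.59 [519 428  -4]
scraper 0.62 [522 425  12]
mat 0.89 [519 431   1]
t 46.775 tcp [515.8 429.7  67.4] yaw -177.9 gap 0.023707749239166267 f 49.990551453083754
```

carry_out(
  commands=[
    {"tx":-0.004,"ty":0,"tz":0.012,"rx":0,"ry":0,"rz":0,"grip":0.9},
    {"tx":-0.004,"ty":0,"tz":0.022,"rx":0,"ry":0,"rz":0,"grip":0.9},
    {"tx":-0.004,"ty":0,"tz":0.022,"rx":0,"ry":0,"rz":0,"grip":0.9},
    {"tx":-0.004,"ty":0,"tz":0.022,"rx":0,"ry":0,"rz":0,"grip":0.9},
    {"tx":-0.004,"ty":0,"tz":0.022,"rx":0,"ry":0,"rz":0,"grip":0.9},
  ],
)

```text
time_s: 47.4
tool_pos: [0.5167, 0.4296, 0.0613]
ee_rot: [3.141, 0.0, -3.104]
ft_force: [-0.2, 0.6, -1.0]
finger_gap: 0.0237
finger_force: 50.0
```

carry_out(
  commands=[
    {"tx":0,"ty":0,"tz":0.004,"rx":0,"ry":0,"rz":0,"grip":0.9},
    {"tx":0,"ty":0,"tz":0.006,"rx":0,"ry":0,"rz":0,"grip":0.9},
    {"tx":0,"ty":0,"tz":0.006,"rx":0,"ry":0,"rz":0,"grip":0.9},
    {"tx":0,"ty":0,"tz":0.006,"rx":0,"ry":0,"rz":0,"grip":0.9},
  ],
)

```text
time_s: 47.9
tool_pos: [0.5167, 0.4296, 0.0601]
ee_rot: [3.141, 0.0, -3.104]
ft_force: [-0.9, -0.3, 1.9]
finger_gap: 0.0236
finger_force: 50.0
```

carry_out(
  commands=[
    {"tx":0,"ty":0,"tz":0,"rx":0,"ry":0,"rz":0,"grip":0.3},
    {"tx":0,"ty":0,"tz":0,"rx":0,"ry":0,"rz":0,"grip":0.3},
    {"tx":0,"ty":0,"tz":0,"rx":0,"ry":0,"rz":0,"grip":0.3},
    {"tx":0,"ty":0,"tz":0,"rx":0,"ry":0,"rz":0,"grip":0.3},
    {"tx":0,"ty":0,"tz":-0.2,"rx":0,"ry":0,"rz":0,"grip":0.3},
    {"tx":0,"ty":0,"tz":-0.4,"rx":0,"ry":0,"rz":0,"grip":0.3},
    {"tx":0,"ty":0,"tz":-0.6,"rx":0,"ry":0,"rz":0,"grip":0.3},
  ],
)

```text
time_s: 48.78
tool_pos: [0.5166, 0.4294, 0.2112]
ee_rot: [-3.142, 0.0, -3.104]
ft_force: [0.3, 0.4, -0.1]
finger_gap: 0.0609
finger_force: 0.0
```

carry_out(
  commands=[
    {"tx":0.4,"ty":-0.8,"tz":0,"rx":0,"ry":0,"rz":0,"grip":0.3},
    {"tx":0.4,"ty":-0.8,"tz":0,"rx":0,"ry":0,"rz":0,"grip":0.3},
    {"tx":0.4,"ty":-0.8,"tz":0,"rx":0,"ry":0,"rz":0,"grip":0.3},
    {"tx":0.4,"ty":-0.8,"tz":0,"rx":0,"ry":0,"rz":0,"grip":0.3},
    {"tx":0.4,"ty":-0.8,"tz":0,"rx":0,"ry":0,"rz":0,"grip":0.3},
  ],
)

```text
time_s: 49.4
tool_pos: [0.4231, 0.2238, 0.2104]
ee_rot: [3.141, 0.001, -3.106]
ft_force: [0.0, -0.1, 0.2]
finger_gap: 0.0608
finger_force: 0.0
```

```bash
python3 - <<'E'
from h import *
im=snap('top','t5.png')[:,:,::-1]; rect('mat',.004)
tips(['scraper','mat'],'top'); cur()
cv2.imwrite('pics/c7.png',np.hstack([cv2.resize(im[235:300,150:200],None,fx=8,fy=8,interpolation=cv2.INTER_CUBIC),cv2.resize(im[150:345,380:520],(373,520))]))
E
```

```text
mat 0.9 [516.6 430.4] [149.9  90.2] 2.6
scraper 0.75 [523 427   1]
scraper 0.49 [ 491 -424    2]
scraper 0.41 [501 249  14]
scraper 0.38 [493 248   0]
mat 0.3 [565 260  12]
mat 0.21 [ 540 -422   27]
t 49.6 tcp [424.7 226.8 209.7] yaw -177.8 gap 0.06077310980840146 f 0.0
```

View pics/c7.png

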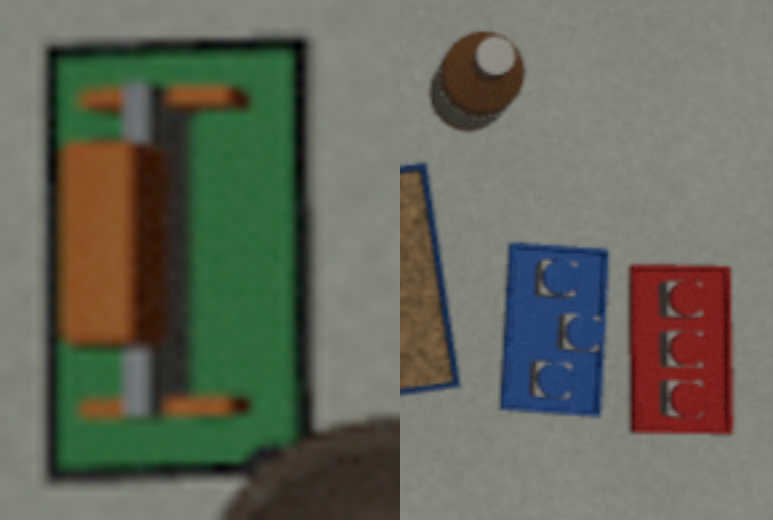

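The scraper stands on the mat, centred. In the blue tray the middle pot has been knocked toward the wall (580,333). I'm checking that it's still properly inside.

```bash
python3 - <<'E'
from h import *
s=snap('scene','s5.png')[:,:,::-1]; t=snap('top','t6.png'); tt=t[:,:,::-1]
tips(['blue1','red1'],'scene'); rect('tray_blue',.018)
tips(['blue1'],'top')
cv2.imwrite('pics/c8.png',np.hstack([cv2.resize(s[155:225,180:270],(514,400),interpolation=cv2.INTER_CUBIC),cv2.resize(tt[236:311,414:464],(267,400),interpolation=cv2.INTER_CUBIC)]))
E
```

```text
blue1 0.87 [ 560 -294   30]
blue1 0.8 [ 506 -315   31]
blue1 0.58 [ 461 -289   29]
red1 0.92 [ 496 -417   30]
red1 0.66 [ 444 -414   32]
red1 0.55 [ 538 -417   27]
red1 0.31 [494 245   1]
tray_blue 0.96 [ 510.1 -291.5] [102.7 169.6] 86.8
blue1 0.77 [ 459 -289   24]
blue1 0.68 [ 506 -319   31]
blue1 0.57 [ 562 -292   26]
```

View pics/c8.png

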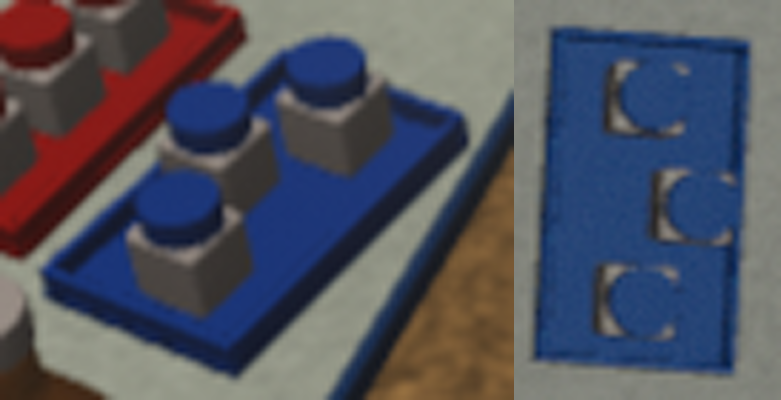

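The displaced pot is still upright on the tray floor, fully inside the walls, so I'll hand in.

```bash
python3 -c "
from bench import *
print(finish_job())"
```

```text
the job is handed in; nothing more can be done
None
```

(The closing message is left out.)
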